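# Seat the chill plate in its dock, heel edge first

### The arm

A 6-joint arm with a two-finger parallel gripper is mounted at the origin on the work surface. World frame = base frame: x ahead of the robot, y to its left, z up, the work surface at z = 0. Lengths are in m, angles in rad, forces in N, time in s.
With the tool pointing down it reaches from about 0.425 to 0.95 m from the base axis. Payload 3.5 kg.
Tool frame: the origin (TCP) lies on the centre line of the jaws, within the pads' length; the fingertips stand 22 mm ahead of it and the grasp point (between the pads) lies 3 mm ahead of it (tip_extent is the distance from the TCP to the fingertips, in m); x points along the fingers, z is the direction in which the jaws open and shut, and the axes are right-handed (so a half turn about x gives the same grasp; the last joint's range is limited). The gripper opens to 85 mm and grips with 20 to 120 N. Pads are 22 mm wide; open, the fingers measure 114 mm over their backs; the gripper's body (76 mm by 85 mm) begins 54 mm behind the grasp point. The pads swing forward as they close: fully open they stand 13 mm farther back than shut.
Start: joints at [-1.439, 0.286, 1.577, -0, 1.279, -0.15], TCP at [0.188, -0.648, 0.253] pointing down, gripper open.
Joint ranges: [-2.77, 2.77], [-0.9, 2.22], [0.21, 2.48], [-1.53, 4.67], [0.24, 2.81], [-2.84, 2.84]. Speed limits (rad/s): [2.79, 2.79, 3.14, 3.14, 3.14, 3.14].

### API

Orientations are given as a unit quaternion [x, y, z, w].
In Python, from bench import state, read_camera, close_job, tip_extent gives the robot as it stands.
- The arm moves only by the tool apply_moves, never from a script. Its argument "increments" is a list of rows, each a list of 2 entries, a list of its own where there are three numbers: the shift along the tool's x, y, z in m, then the turn, a rotation vector about the tool's x, y, z in rad. In form: [[[x, y, z], [wx, wy, wz]], ...]. A call has 1 to 5 rows; each row is the pose to reach, as a shift and turn from the pose measured when the call began, along the tool's axes at that moment; what a row does not reach only later rows make up. A row lasts 1/10 s, in which the tool goes at most 50 mm and 8.59 degrees, less where a joint would pass 70% of its speed; a pose out of reach is approached as far as the arm can. A call with a gripper value outside its range is refused whole. "claw" is the opening, from -1 (shut) to 1 (fully open), set as the call begins (left out, the last holds). The fingers move at their own pace and stop on an object; the grip force is fixed at half the most. Time passes only in rows, so rows that repeat a pose let the fingers close. It gives the time, the measured TCP pose, the force and the opening at its end, in the units of the state.
- state(): the state, without advancing time (a new reading comes with each control period).
- read_camera(name): name is "scene" or "side" or "wrist"; returns a dict with "img" (400x640x3 uint8, red, green, blue), "fx", "fy", "cx", "cy" (pixels), "k1" (the pictures are not rectified: a ray, as slopes to the right and down, at radius r is drawn at 1 + k1 r^2 times it, then the intrinsics apply), "rvec" (rotation vector, rad) and "tvec" (3), from world to camera coordinates, as OpenCV has them. Camera axes: x right, y down, z forward; pixel columns grow to the right and rows downward; lengths in m; the calibration is good to about 2 mm. A picture is of the moment at which its call begins. There is no depth.
- close_job(): hands the job in, once; it reports no verdict.
The state is a dict: "t": time; "qpos": joint angles; "dq": joint speeds; "effort": joint torques, N m; "position": TCP position; "tool_rot": TCP orientation; "contact_force": force on the tool from outside, world axes, zero at the start; "wrist_torque": the same for the moment, N m; "finger_gap": finger opening in m.
Only numpy, scipy, OpenCV 4.12 (cv2) and the standard library are available. Lean on these libraries where they do the work, as an engineer would, in place of code of your own. Each camera call takes 0.05 s, during which the arm holds its last target.

### The job

Move the aluminium chill plate (the one with the bail handle) from the draining stand into the white dock: bring its heel edge down on the dock floor and in under the lip while the plate is still clearly tilted, then pivot the plate down gently, without letting it fall, until it lies flat on the floor between lip and toe curb. Let go of it and leave the other things on the bench where they are.

Things in the scene. Friction and masses are not known exactly. Their poses are not given: they have to be found in the camera images.
- plate: The chill plate: bare aluminium slab 150 (x) x 120 (y) x 10 mm (z), dark wells on top, 0.5 to 0.85 kg, steel bail handle. Origin: centre of underside. x points from the plain heel edge to the toe edge with the handle, z is the top face's normal. It starts in the stand at 65 degrees to the bench, heel edge down, leaning away from the robot, top face and handle towards the robot.
- plate_bar (a point): Middle of the handle's crossbar: round, 12 mm diameter, along the plate's y, 78 mm clear between its uprights. At [87, 0, 40] mm in the plate: 12 mm past the toe edge, 30 mm above the top face. Held there and lifted, the plate hangs heel down at about 65 degrees; it turns about the bar between the fingers when its heel is pushed.
- plate_heel (a point): Middle of the plate's lower heel edge, at [-75, 0, 0] mm in the plate.
- dock: The dock, a low white tray fixed to the bench. Origin: underside, midway between heel wall and toe curb; x points from its heel end (nearer the robot) to its toe end, z up. Floor 6 mm above the bench. Side cheeks: inner faces at y = +-65 mm, rising 6 mm above the floor. The plate has 5 mm of play to each side and 6 mm lengthwise.
- dock_heel (a point): Foot of the dock's heel wall: middle of the inner corner of wall and floor, at [-78, 0, 6] mm in the dock.
- dock_lip (a point): Middle of the lower front edge of the lip that overhangs the heel wall's foot, at [-68, 0, 22] mm in the dock: it covers 10 mm of the floor, 16 mm above it; the lip is 6 mm thick. The plate is too long to go in flat past the lip and fits under it only when tilted by less than about 38 degrees.
- dock_toe (a point): Foot of the toe curb: middle of its inner corner with the floor, at [78, 0, 6] mm in the dock. The curb is 12 mm thick and rises 6 mm above the floor.
- stand: The dark steel draining stand, fixed: 150 x 130 x 6 mm foot, a 12 mm high rail in front of the plate's heel, and a sloping back panel (90 mm wide, its top about 110 mm above the bench) on which the plate leans. Origin: bench level under the foot, 10 mm nearer the robot than its centre; x points away from the robot.
- vial: Bystander, leave alone: the small vial (30 mm across, 50 mm tall), origin under its centre.
- spatula: Bystander, leave alone: a thin 155 mm steel weighing spatula, 10 mm wide, lying flat, origin under its middle.
- bottle: Bystander, leave alone: an amber bottle (60 mm across, 130 mm tall), origin under its centre.
- beaker: Bystander, leave alone: a glass cup (70 mm across, 80 mm tall), origin under its centre.
- tuberack: Bystander, leave alone: a blue tube rack with capped tubes (100 x 64 mm, 56 mm tall), origin under its centre.
- cooler: Bystander, leave alone: a tube cooler block in a white tray (115 x 153 mm, 64 mm tall), origin under its centre.
- pipette: Bystander, leave alone: a 190 mm white pipette lying down (34 mm tall at most), origin under its middle.
Not all that is in view belongs to the job. Several things have the shape of the plate; the one meant has the colours described above.

How it is judged:
On the way:
1. the plate's heel edge rests on the dock floor under the lip while the plate is still tilted by more than 7 degrees (x of plate_heel in the frame of dock between -0.082 and -0.07 m and y of plate in the frame of dock between -0.008 and 0.008 m and z of plate_heel in the frame of dock between 0.003 and 0.012 m and angle between plate's own z axis and vertical above 0.12 rad and contact force between plate and dock above 0.3 N), for 0.1 s.
At the end, for the whole second after the job is handed in: The plate lies flat (within 0.02 rad) on the dock floor (underside within 2.5 mm of it), heel edge at least 2 mm under the lip, centred between the cheeks within 8 mm, released and at rest (x of plate_heel in the frame of dock between -0.082 and -0.07 m and y of plate in the frame of dock between -0.008 and 0.008 m and z of plate in the frame of dock between 0.004 and 0.0085 m and angle between plate's own z axis and vertical below 0.02 rad and angle between the x axis of plate and the x axis of dock, either way round below 0.12 rad and linear speed of plate below 0.01 m/s); the robot touches nothing.
It fails at once if the plate falls or slams (it turns faster than 3.5 rad/s) (angular speed of plate above 3.5 rad/s).
It fails at once if a bystander is moved by more than 30 mm (distance of any of vial, spatula, bottle, beaker, tuberack, cooler, pipette from where it was at the start of the episode above 0.03 m).
It fails at once if a standing bystander is tipped (angle between any of vial, bottle, beaker, tuberack, cooler's own z axis and vertical above 0.5 rad).
It also fails if it takes over 53 s, if anything falls off the work surface, if the arm or the gripper's body presses on something with over 40 N, if the wrist force passes 120 N, or if a joint passes its speed limit or range.

## Working session

There is one attempt and no reset: what is moved stays moved. The work goes in short steps, Python scripts to look and compute and a tool call to move; the robot and the scene stay as the last step left them, time stands still between calls to the robot, and variables do not carry over. Pictures are saved under pics/ and viewed, and the job is handed in when it is done.

Besides the shell and the picture viewer there is one more tool, called after ">>>" as a command line: name --argument value ..., lists and objects as JSON in quotes. apply_moves: Moves the arm, as the interface text tells. Its arguments: {"type":"object","properties":{"increments":{"type":"array","items":{"type":"array"}},"claw":{"type":"number"}},"required":["increments"]}

```bash
ls; mkdir -p pics; cat > h.py <<'E'
import numpy as np,cv2
from bench import state,read_camera,close_job,tip_extent
from scipy.spatial.transform import Rotation as R
def save(c,n): cv2.imwrite('pics/'+n,c['img'][:,:,::-1])
E
python3 - <<'E'
from h import *
print(state(),tip_extent)
import pickle
for n in ['scene','side','wrist']:
    c=read_camera(n); save(c,n+'0.png'); pickle.dump(c,open(n+'0.pkl','wb'))
    print(n,{k:c[k] for k in c if k!='img'})
E
```

```text
pics
{'t': 0.0, 'qpos': array([-1.43898116e+00,  2.87210483e-01,  1.57816639e+00,  3.40803569e-06,
        1.27857705e+00, -1.49992471e-01]), 'dq': array([-0.00211915, -0.00069982,  0.0006028 , -0.00033569, -0.00066237,
        0.00030932]), 'effort': array([-1.65144731e-03, -4.05985951e+01, -2.92627412e+01, -2.39091933e-04,
        5.72160716e-03, -4.31828994e-06]), 'position': array([ 0.18766724, -0.64776709,  0.25192297]), 'tool_rot': array([ 0.42542217,  0.56584725, -0.42422924,  0.56467904]), 'contact_force': array([1.05615892, 0.0298052 , 0.27464133]), 'wrist_torque': array([-0.00368539, -0.01881514,  0.01063003]), 'finger_gap': 0.08541416586776768} 0.022
scene {'fx': 461.30747606015285, 'fy': 461.30747606015285, 'cx': 319.02506877548393, 'cy': 193.79838717780189, 'k1': -0.03712340942926412, 'rvec': array([ 2.1757822 ,  1.03494373, -0.43437058]), 'tvec': array([-0.34186579, -0.2187151 ,  1.8530427 ])}
side {'fx': 363.44472923983847, 'fy': 363.44472923983847, 'cx': 325.4156658431377, 'cy': 198.8050321947699, 'k1': 0.011336855300641099, 'rvec': array([ 2.24533579, -0.33084343,  0.17971389]), 'tvec': array([-0.53452678,  0.18626434,  0.87842692])}
wrist {'fx': 346.0233073743336, 'fy': 346.0233073743336, 'cx': 320.0350690348317, 'cy': 195.4781868235318, 'k1': -0.059337570681105734, 'rvec': array([-2.30373706,  1.73241849,  0.27355985]), 'tvec': array([-0.67370311, -0.03950556,  0.38092056])}
```

View pics/scene0.png

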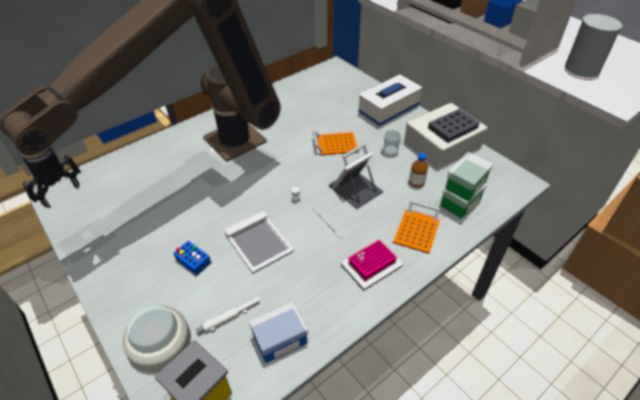

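View pics/side0.png

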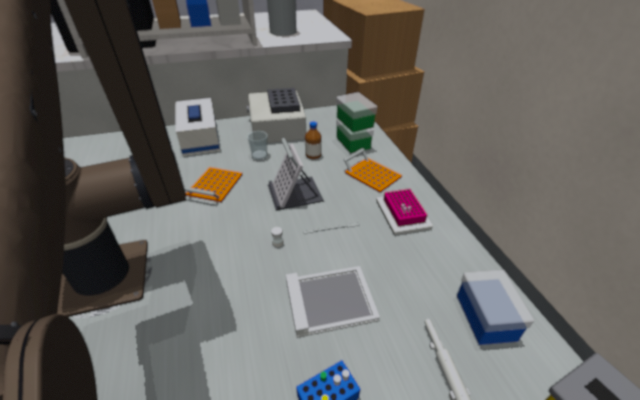

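View pics/wrist0.png

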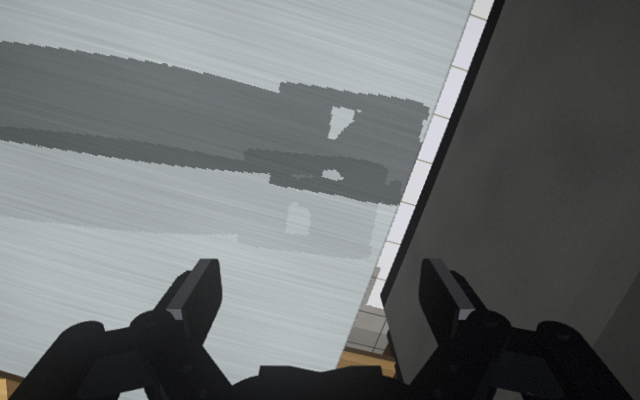

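Scene view: the dark stand with the leaning grey plate is at (355,175) and the white dock at (260,241). Side view: stand and plate are at (292,180) and the dock at (332,298). 

Plate-shaped candidates in the scene view are the aluminium plate in the stand (355,165), orange plates at (337,143) and (417,230), and a pink block in a tray at (372,260). I choose the grey one with the handle, in the stand, and check it in a crop.

```bash
python3 - <<'E'
from h import *
a=cv2.imread('pics/scene0.png');b=cv2.imread('pics/side0.png')
z=lambda im,x0,y0,w,h,W,H:cv2.resize(im[y0:y0+h,x0:x0+w],(W,H),interpolation=cv2.INTER_CUBIC)
cv2.imwrite('pics/c1.png',np.hstack([z(a,315,135,80,80,400,400),z(b,255,130,80,80,400,400)]))
cv2.imwrite('pics/c2.png',np.hstack([z(a,215,200,90,90,400,400),z(b,280,255,110,90,400,327).repeat(1,0) if 0 else cv2.resize(b[245:345,280:380],(400,400),interpolation=cv2.INTER_CUBIC)]))
E
```

```text
(no output)
```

View pics/c1.png

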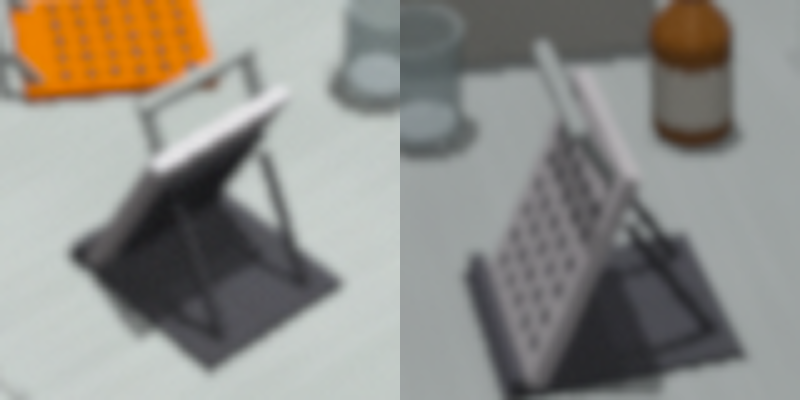

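View pics/c2.png

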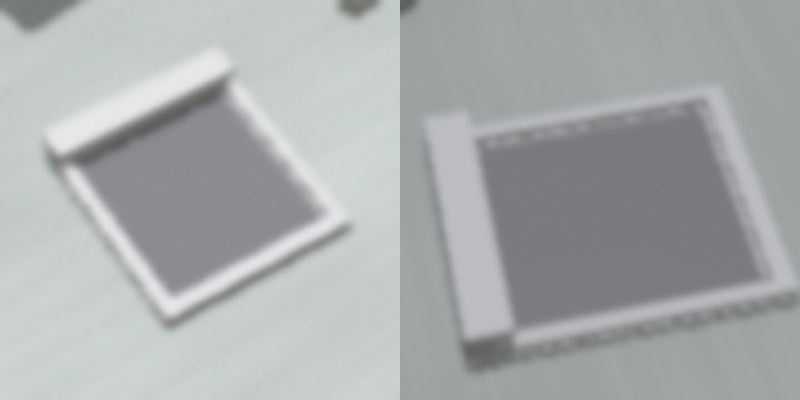

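The crops confirm it: a bare aluminium slab with dark wells and a steel bail, leaning in the stand. The bar ends are at scene (344,157)/(365,146) and side (290,156)/(283,139). I'll triangulate those and the dock corners.

```bash
cat >> h.py <<'E'
import pickle
def ray(c,u,v):
    K=np.array([[c['fx'],0,c['cx']],[0,c['fy'],c['cy']],[0,0,1]])
    p=cv2.undistortPoints(np.array([[[u,v]]],float),K,np.array([c['k1'],0,0,0.]))[0,0]
    Rm=cv2.Rodrigues(c['rvec'])[0]; o=-Rm.T@c['tvec']; d=Rm.T@np.array([p[0],p[1],1]); return o,d/np.linalg.norm(d)
def plane(c,u,v,z):
    o,d=ray(c,u,v); return o+d*(z-o[2])/d[2]
def tri(obs):
    A=np.zeros((3,3));b=np.zeros(3)
    for c,u,v in obs:
        o,d=ray(c,u,v);P=np.eye(3)-np.outer(d,d);A+=P;b+=P@o
    x=np.linalg.solve(A,b)
    return x,[float(np.linalg.norm((np.eye(3)-np.outer(ray(*q)[1],ray(*q)[1]))@(x-ray(*q)[0]))) for q in obs]
def proj(c,X):
    K=np.array([[c['fx'],0,c['cx']],[0,c['fy'],c['cy']],[0,0,1]])
    return cv2.projectPoints(np.array(X,float).reshape(-1,3),c['rvec'],c['tvec'],K,np.array([c['k1'],0,0,0.]))[0][:,0]
E
python3 - <<'E'
from h import *
np.set_printoptions(precision=4,suppress=True)
s=pickle.load(open('scene0.pkl','rb'));d=pickle.load(open('side0.pkl','rb'))
f=lambda n,a,b:print(n,*tri([(s,*a),(d,*b)]))
f('bar-',(344,156.6),(290,156)); f('bar+',(365,146),(283,139))
f('toe-',(346,168),(301.4,166.4)); f('toe+',(372.6,153.4),(291,145))
S=lambda x,y:(215+x*90/400,200+y*90/400); D=lambda x,y:(280+(x-400)/4,245+y/4)
f('lip front -',S(78,160),D(512,332)); f('lip front +',S(235,70),D(468,112))
f('toe out -',S(168,322),D(795,290)); f('toe out +',S(350,222),D(718,88))
f('lip back +',S(215,48),D(430,115)); f('lip back -',S(42,135),D(465,338))
for n,c,q in [('s',s,[S(168,322),S(350,222)]),('d',d,[D(795,290),D(718,88)])]:
    for p in q: print(n,plane(c,*p,.012))
for n,c,q in [('s',s,[S(42,135),S(215,48),S(235,70),S(78,160)]),('d',d,[D(465,338),D(430,115),D(468,112),D(512,332)])]:
    for p in q: print(n,'lip',plane(c,*p,.028))
E
```

```text
bar- [0.4999 0.1439 0.1646] [0.0007653849384457213, 0.0007653849384459535]
bar+ [0.5013 0.2376 0.1633] [0.002260583355144604, 0.002260583355144498]
toe- [0.5265 0.1297 0.1373] [0.001816741632641906, 0.0018167416326418707]
toe+ [0.5255 0.2521 0.1341] [0.0012108898553895952, 0.0012108898553896013]
lip front - [ 0.434  -0.2734  0.0065] [0.0037407411440986433, 0.003740741144098745]
lip front + [ 0.4446 -0.1386  0.0216] [0.001143555657178711, 0.0011435556571786796]
toe out - [ 0.5908 -0.2959  0.0033] [3.782530017031804e-05, 3.7825300170180844e-05]
toe out + [ 0.6018 -0.1498  0.0035] [0.0013910961590426186, 0.0013910961590425845]
lip back + [ 0.4216 -0.1401  0.0281] [0.0007197452446279761, 0.0007197452446279913]
lip back - [ 0.4081 -0.2831  0.0228] [0.0002076988260799568, 0.00020769882607989844]
s [ 0.5965 -0.2985  0.012 ]
s [ 0.6065 -0.152   0.012 ]
d [ 0.5877 -0.3006  0.012 ]
d [ 0.5987 -0.1579  0.012 ]
s lip [ 0.4122 -0.2845  0.028 ]
s lip [ 0.421  -0.1393  0.028 ]
s lip [ 0.4489 -0.1402  0.028 ]
s lip [ 0.4489 -0.2765  0.028 ]
d lip [ 0.4076 -0.2864  0.028 ]
d lip [ 0.4218 -0.1409  0.028 ]
d lip [ 0.4438 -0.1451  0.028 ]
d lip [ 0.4316 -0.2901  0.028 ]
```

```bash
python3 - <<'E'
from h import *
np.set_printoptions(precision=4,suppress=True)
s=state(); T=R.from_quat(s['tool_rot']).as_matrix(); print(T)
c=pickle.load(open('wrist0.pkl','rb')); Rm=cv2.Rodrigues(c['rvec'])[0]; o=-Rm.T@c['tvec']
print('cam in tool',T.T@(o-s['position'])); print('cam axes in tool (cols)',T.T@Rm.T)
E
```

```text
[[-0.0003  0.9605  0.2781]
 [ 0.0018  0.2781 -0.9605]
 [-1.      0.0003 -0.0018]]
cam in tool [-0.121   0.078  -0.0001]
cam axes in tool (cols) [[ 0.0004 -0.3055  0.9522]
 [-0.0009 -0.9522 -0.3055]
 [ 1.     -0.0008 -0.0007]]
```

```bash
cat >> h.py <<'E'
np.set_printoptions(precision=4,suppress=True)
def Rt(yaw,pitch=0): # tool x down, tool z at yaw in world
    b=np.array([[0,0,1.],[0,1,0],[-1,0,0]])  # cols: x=-Z, y=Y, z=X
    return R.from_euler('z',yaw)*R.from_matrix(b)*R.from_euler('y',pitch)
def plan(p,yaw,pitch=0,n=1):
    s=state();T=R.from_quat(s['tool_rot']);dp=T.inv().apply(np.array(p)-s['position']);rv=(T.inv()*Rt(yaw,pitch)).as_rotvec()
    print('t',s['t'],'shift',dp.round(4).tolist(),'turn',rv.round(4).tolist(),'rows',np.linalg.norm(dp)/.05,np.degrees(np.linalg.norm(rv))/8.59)
E
python3 -c "
from h import *
plan([.5,-.165,.25],-.085)"
```

```text
t 0.15 shift [0.003, 0.4343, -0.377] turn [-1.204, -0.0014, -0.0013] rows 11.502014753636926 8.030548332962484
```

>>> apply_moves --increments '[[[0,0.038,-0.032],[-0.12,0,0]],[[0,0.076,-0.065],[-0.24,0,0]],[[0,0.114,-0.098],[-0.36,0,0]],[[0,0.152,-0.131],[-0.48,0,0]],[[0,0.19,-0.164],[-0.6,0,0]]]'

```text
t: 0.65
position: [0.3245, -0.4367, 0.2522]
tool_rot: [0.238, 0.666, -0.237, 0.666]
contact_force: [0.4, 0.1, 1.1]
finger_gap: 0.0851
```

```bash
python3 -c "
from h import *
plan([.5,-.165,.25],-.085)"
```

```text
t 0.65 shift [0.0028, 0.3215, -0.0358] turn [-0.5996, -0.0011, -0.0022] rows 6.469661368662081 3.999278936256546
```

>>> apply_moves --increments '[[[0,0.049,-0.006],[-0.12,0,0]],[[0,0.098,-0.012],[-0.24,0,0]],[[0,0.147,-0.018],[-0.36,0,0]],[[0,0.196,-0.024],[-0.48,0,0]],[[0,0.245,-0.03],[-0.6,0,0]]]'

```text
t: 1.15
position: [0.4567, -0.2259, 0.2526]
tool_rot: [0.029, 0.707, -0.027, 0.706]
contact_force: [0.1, -0.2, 0.7]
finger_gap: 0.0852
```

>>> apply_moves --increments '[[[0,0.02,0.03],[0,0,0]],[[0,0.02,0.03],[0,0,0]]]'

```text
t: 1.35
position: [0.4904, -0.2055, 0.2526]
tool_rot: [0.027, 0.706, -0.025, 0.707]
contact_force: [-0.9, -0.8, -0.5]
finger_gap: 0.0857
```

```bash
python3 -c "
from h import *
c=read_camera('wrist');save(c,'w1.png');pickle.dump(c,open('w1.pkl','wb'));s=state();print(s['position'],s['dq'].round(3))
plan([.5,-.165,.25],-.085)"
```

```text
[ 0.4891 -0.2068  0.2523] [-0.05  -0.012  0.021 -0.013  0.008 -0.009]
t 1.4 shift [0.0024, 0.0425, 0.0077] turn [0.009, -0.0009, -0.0024] rows 0.8652844060716309 0.06257896809749457
```

View pics/w1.png

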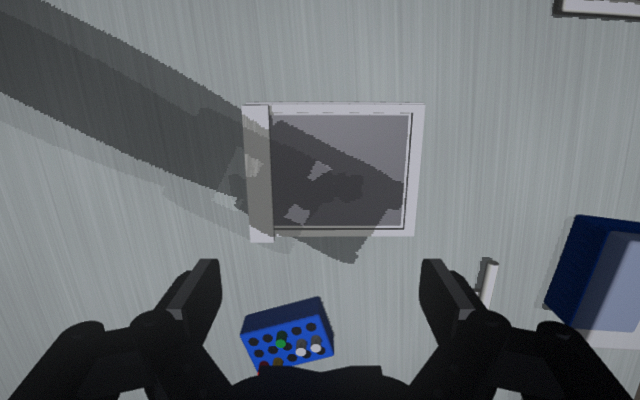

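The wrist view shows the dock: lip block at (258,173), floor spanning (273..410, 113..228), and the tube rack at (287,340). I'll take a second view from a shifted place on the way.

>>> apply_moves --increments '[[[0,0.045,0.0],[0,0,0]],[[0,0.08,0.0],[0,0,0]],[[0,0.08,0.0],[0,0,0]]]'

```text
t: 1.7
position: [0.4944, -0.1249, 0.252]
tool_rot: [0.027, 0.707, -0.025, 0.706]
contact_force: [-0.6, -1.3, 0.5]
finger_gap: 0.0855
```

```bash
python3 -c "
from h import *
c=read_camera('wrist');save(c,'w2.png');pickle.dump(c,open('w2.pkl','wb'));s=state();print(s['position'],s['dq'].round(3))
a=cv2.imread('pics/w1.png');b=cv2.imread('pics/w2.png')
z=lambda m,x,y,w,h:cv2.resize(m[y:y+h,x:x+w],None,fx=4,fy=4,interpolation=cv2.INTER_CUBIC)
cv2.imwrite('pics/c3.png',z(a,235,95,200,150));
cv2.imwrite('pics/w2s.png',b)
plan([.5,.191,.25],-.0)"
```

```text
[ 0.4945 -0.1266  0.2522] [-0.038  0.011 -0.02  -0.013 -0.008 -0.009]
t 1.75 shift [0.0029, 0.3171, -0.0181] turn [-0.0744, -0.0015, -0.0021] rows 6.352137442606887 0.49671367310566733
```

View pics/c3.png

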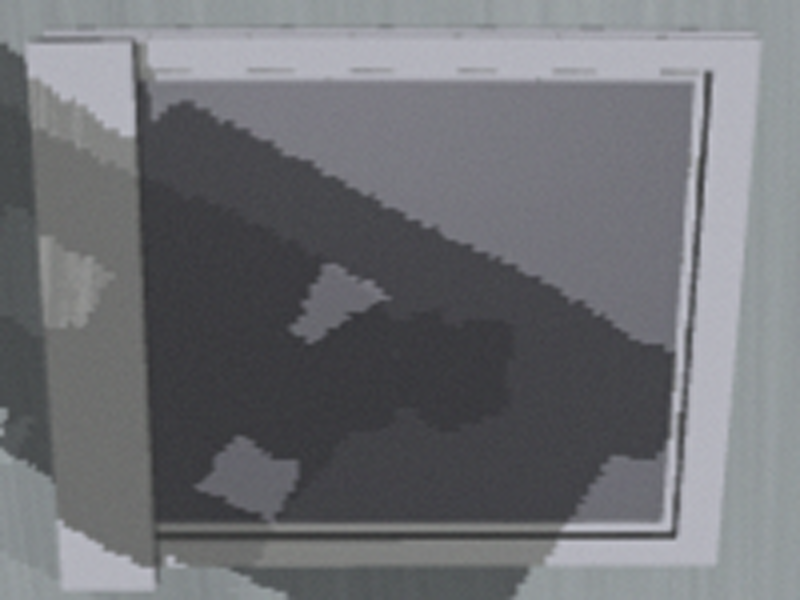

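View pics/w2.png

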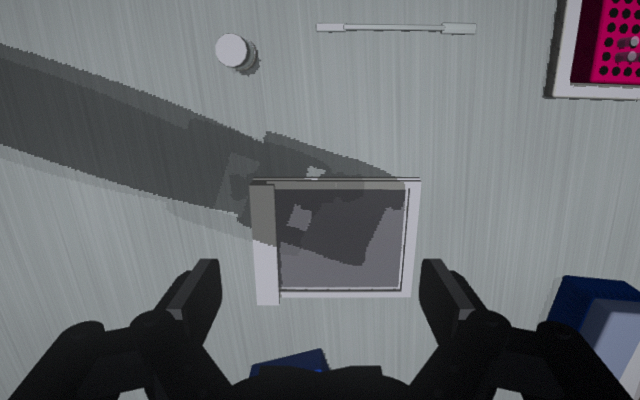

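```bash
python3 -c "
from h import *
b=cv2.imread('pics/w2.png')
cv2.imwrite('pics/c4.png',cv2.resize(b[165:315,240:440],None,fx=4,fy=4,interpolation=cv2.INTER_CUBIC))"
```

```text
(no output)
```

View pics/c4.png

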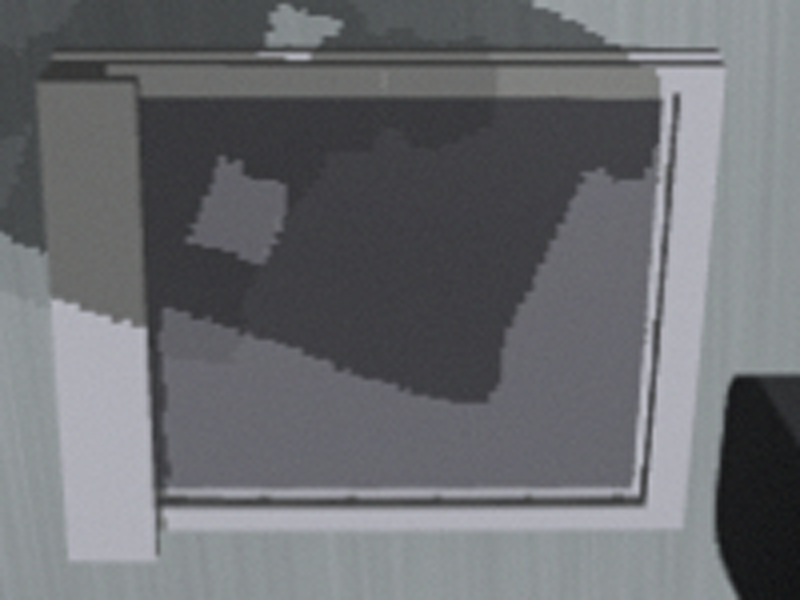

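>>> apply_moves --increments '[[[0,0.045,-0.002],[-0.02,0,0]],[[0,0.09,-0.005],[-0.04,0,0]],[[0,0.135,-0.008],[-0.06,0,0]],[[0,0.18,-0.011],[-0.075,0,0]],[[0,0.2,-0.012],[-0.075,0,0]]]'

```text
t: 2.25
position: [0.4972, 0.0748, 0.2526]
tool_rot: [0.0, 0.708, 0.001, 0.707]
contact_force: [-0.3, -0.2, -0.2]
finger_gap: 0.0856
```

```bash
python3 -c "
from h import *
c=read_camera('wrist');save(c,'w3.png');pickle.dump(c,open('w3.pkl','wb'));s=state();print(s['position'],s['dq'].round(3))
plan([.5,.191,.25],-.0)"
```

```text
[0.4973 0.0761 0.2527] [-0.063 -0.     0.006 -0.037 -0.    -0.079]
t 2.3 shift [0.0031, 0.1149, 0.003] turn [0.0021, -0.0014, -0.0036] rows 2.299344915020551 0.029255225142361386
```

View pics/w3.png

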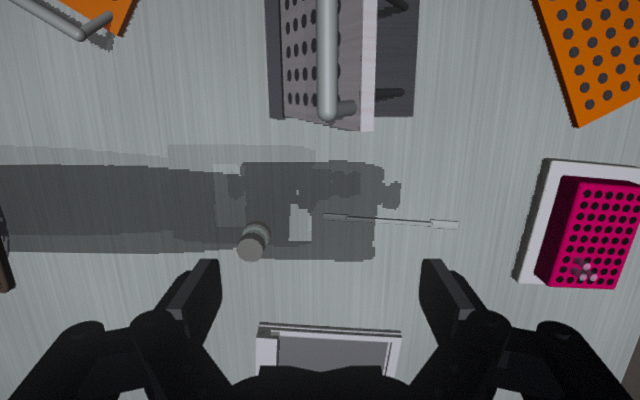

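The w3 view shows the bar at (325,0–120) above the stand. I'll move above it for the closer view; clearance is about 55 mm.

>>> apply_moves --increments '[[[-0.02,0.04,0.001],[0,0,0]],[[-0.03,0.075,0.002],[0,0,0]],[[-0.03,0.075,0.003],[0,0,0]]]'

```text
t: 2.6
position: [0.5014, 0.1519, 0.285]
tool_rot: [0.0, 0.706, 0.003, 0.708]
contact_force: [-0.3, -1.1, 0.1]
finger_gap: 0.0851
```

```bash
python3 -c "
from h import *
c=read_camera('wrist');save(c,'w4.png');pickle.dump(c,open('w4.pkl','wb'));s=state();print(s['position'],s['dq'].round(3))
w1=pickle.load(open('w1.pkl','rb'));w2=pickle.load(open('w2.pkl','rb'))
A=lambda x,y:(235+x/4-.375,95+y/4-.375);B=lambda x,y:(240+x/4-.375,165+y/4-.375)
for n,a,b in [('lb+',(27,43),(37,80)),('lf+',(133,40),(137,80)),('lf-',(156,582),(158,560)),('lb-',(62,592),(68,560)),('to+',(760,38),(724,66)),('to-',(717,566),(683,528)),('floor corner toe-',(662,522),(632,488)),('floor corner toe+',(693,83),(662,98))]:
    z=.028 if n[0]=='l' else .012
    if 'floor' in n:z=.006
    print(n,*tri([(w1,*A(*a)),(w2,*B(*b))]),plane(w1,*A(*a),z)[:2],plane(w2,*B(*b),z)[:2])
"
```

```text
[0.5011 0.1504 0.2838] [-0.035  0.003  0.041 -0.012  0.001 -0.006]
lb+ [ 0.4178 -0.1397  0.0262] [2.264306343853517e-05, 2.2643063438601116e-05] [ 0.4182 -0.1396] [ 0.4182 -0.1392]
lf+ [ 0.4442 -0.141   0.0285] [3.5179962577951025e-05, 3.517996257796564e-05] [ 0.4441 -0.141 ] [ 0.4442 -0.1411]
lf- [ 0.4349 -0.2806  0.037 ] [0.00010710067725737043, 0.00010710067725733813] [ 0.4331 -0.2847] [ 0.4332 -0.2868]
lb- [ 0.406  -0.2872  0.0249] [7.888548635829396e-05, 7.888548635821377e-05] [ 0.4069 -0.2858] [ 0.4068 -0.2851]
to+ [ 0.6005 -0.1526  0.0142] [0.00019156599543118208, 0.00019156599543096166] [ 0.6013 -0.1528] [ 0.6009 -0.1533]
to- [ 0.5917 -0.3006  0.0092] [2.9957807283981157e-05, 2.9957807284111302e-05] [ 0.591  -0.2993] [ 0.5909 -0.2987]
floor corner toe- [ 0.5764 -0.2867  0.0067] [5.1295061150175956e-05, 5.129506115023984e-05] [ 0.5765 -0.287 ] [ 0.5766 -0.2872]
floor corner toe+ [ 0.586  -0.1638  0.0035] [7.880334200724613e-05, 7.880334200711391e-05] [ 0.5855 -0.1636] [ 0.5854 -0.163 ]
```

View pics/w4.png

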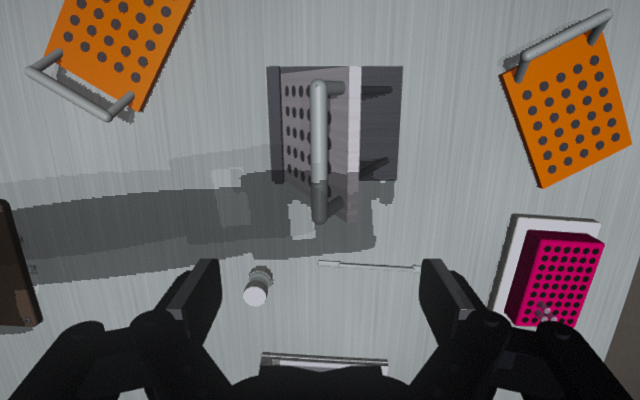

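```bash
python3 -c "
from h import *
b=cv2.imread('pics/w4.png');a=cv2.imread('pics/w3.png')
z=lambda m:cv2.resize(m,None,fx=4,fy=4,interpolation=cv2.INTER_CUBIC)
cv2.imwrite('pics/c5.png',np.hstack([z(b[75:225,280:380]),z(a[0:150,280:380])]))"
```

```text
(no output)
```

View pics/c5.png

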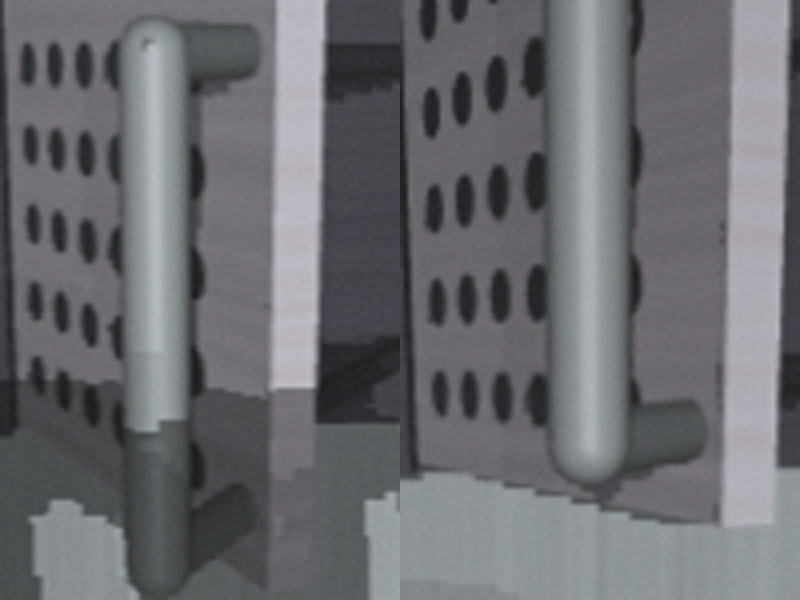

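```bash
python3 -c "
from h import *
w4=pickle.load(open('w4.pkl','rb'));w3=pickle.load(open('w3.pkl','rb'));s=pickle.load(open('scene0.pkl','rb'));d=pickle.load(open('side0.pkl','rb'))
W4=lambda x,y:(w4,280+x/4-.4,75+y/4-.4);W3=lambda x,y:(w3,280+x/4-.4,y/4-.4)
print(tri([W4(158,562),W3(192,445)]))
print(tri([W4(158,562),W3(192,445),(s,344,156.6)]))
print(tri([W4(153,50),(s,365,146)]))
for z in (.164,.168,.172): print(plane(*W4(153,50),z),plane(*W4(158,562),z),plane(*W3(192,445),z))
"
```

```text
(array([0.5009, 0.1388, 0.1673]), [0.0002471695833668248, 0.0002471695833664978])
(array([0.5016, 0.1396, 0.1676]), [0.0011326353295449578, 0.0008911805271999817, 0.0019617222364271183])
(array([0.502 , 0.2317, 0.1643]), [0.0033564556408619928, 0.0033564556408620526])
[0.4996 0.2294 0.164 ] [0.5006 0.1376 0.164 ] [0.5012 0.1386 0.164 ]
[0.4996 0.2294 0.168 ] [0.5006 0.1391 0.168 ] [0.5011 0.1388 0.168 ]
[0.4996 0.2294 0.172 ] [0.5006 0.1406 0.172 ] [0.501  0.1391 0.172 ]
```

Bar centre is (0.500, 0.184, 0.168), span 90 mm, yaw about 0. Expected height is 0.170, so it agrees. Dock centre is (0.506, -0.219), yaw -0.075. Now I grasp.

```bash
python3 -c "
from h import *
plan([.5003,.184,.173],0.005)"
```

```text
t 2.65 shift [0.1109, 0.0333, -0.0008] turn [-0.0021, 0.0006, -0.0028] rows 2.315840838797738 0.024011519951350046
```

>>> apply_moves --increments '[[[0.02,0.033,-0.001],[0,0,0]],[[0.06,0.034,-0.001],[0,0,0]],[[0.09,0.034,-0.001],[0,0,0]],[[0.108,0.034,-0.001],[0,0,0]],[[0.111,0.034,-0.001],[0,0,0]]]'

```text
t: 3.15
position: [0.4983, 0.182, 0.1688]
tool_rot: [0.0, 0.71, 0.0, 0.705]
contact_force: [0.0, 0.5, 0.2]
finger_gap: 0.0854
```

```bash
python3 -c "
from h import *
c=read_camera('wrist');save(c,'w5.png');c=read_camera('side');save(c,'s5.png')
cv2.imwrite('pics/s5c.png',cv2.resize(cv2.imread('pics/s5.png')[100:220,220:380],None,fx=5,fy=5))
plan([.5003,.184,.173],0.005);print(state()['contact_force'])"
```

```text
t 3.25 shift [-0.0008, 0.0011, 0.0002] turn [-0.0043, -0.0012, -0.002] rows 0.027747511459359116 0.032443023490591194
[0.2239 0.3914 0.2159]
```

View pics/w5.png

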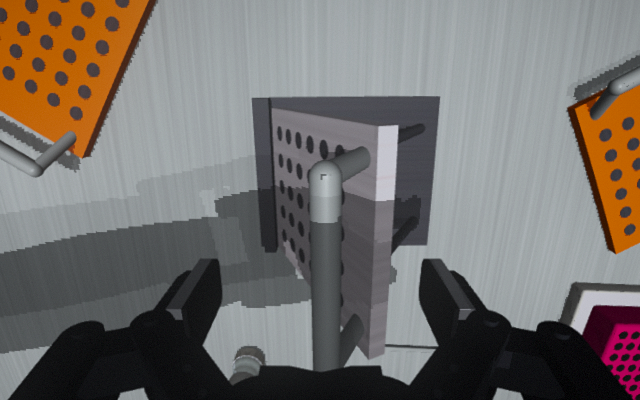

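View pics/s5c.png

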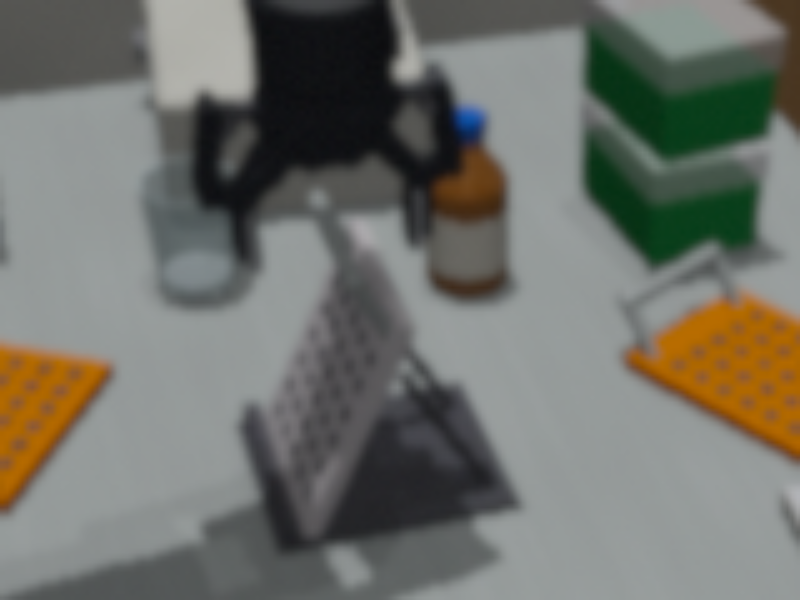

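The bar at (325,175–370) lies midway between the open pads at x≈213 and 428, clear of everything. Closing.

>>> apply_moves --increments '[[[0,0,0],[0,0,0]],[[0,0,0],[0,0,0]],[[0,0,0],[0,0,0]],[[0,0,0],[0,0,0]],[[0,0,0],[0,0,0]]]' --claw -1

```text
t: 3.75
position: [0.5003, 0.183, 0.1726]
tool_rot: [0.0, 0.707, 0.001, 0.707]
contact_force: [-0.3, -0.2, 0.6]
finger_gap: 0.0125
```

>>> apply_moves --increments '[[[0,0,0],[0,0,0]],[[0,0,0],[0,0,0]],[[-0.005,0,0],[0,0,0]],[[-0.01,0,0],[0,0,0]],[[-0.015,0,0],[0,0,0]]]'

```text
t: 4.25
position: [0.4989, 0.1829, 0.1861]
tool_rot: [0.0, 0.709, 0.001, 0.706]
contact_force: [-0.5, 0.7, -8.0]
finger_gap: 0.0097
```

```bash
python3 -c "
from h import *
c=read_camera('side');save(c,'s6.png')
cv2.imwrite('pics/s6c.png',cv2.resize(cv2.imread('pics/s6.png')[100:220,220:380],None,fx=5,fy=5))
s=state();print(s['position'],s['contact_force'],s['wrist_torque'],s['finger_gap'])"
```

```text
[0.4997 0.183  0.1876] [ 0.3163 -0.1834 -6.7407] [-0.0046 -0.0545 -0.0207] 0.010236217881207384
```

View pics/s6c.png

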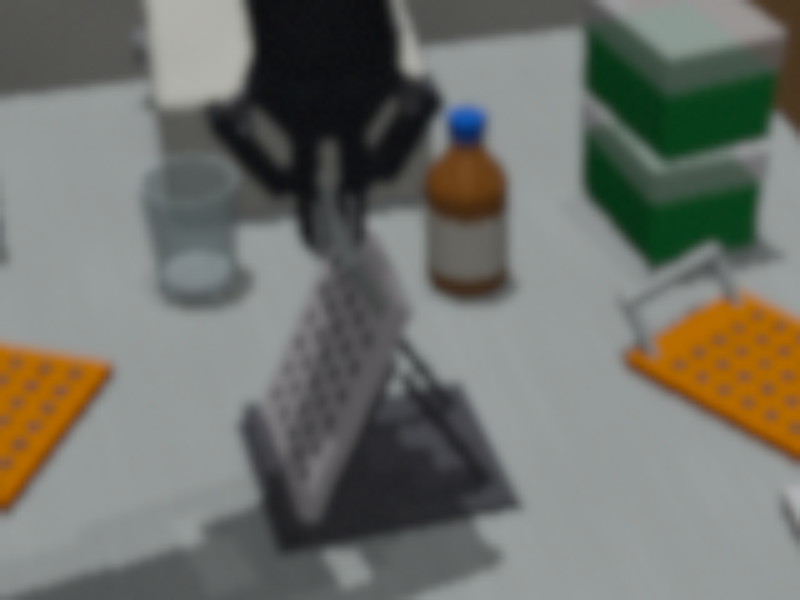

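The plate is held (about 7 N) and leaving the stand. Lifting on.

>>> apply_moves --increments '[[[-0.015,0,0],[0,0,0]],[[-0.035,0,0],[0,0,0]],[[-0.06,0,0],[0,0,0]],[[-0.085,0,0],[0,0,0]],[[-0.11,0,0],[0,0,0]]]'

```text
t: 4.8
position: [0.4993, 0.1827, 0.2978]
tool_rot: [0.0, 0.708, 0.001, 0.706]
contact_force: [0.1, -0.3, -8.6]
finger_gap: 0.0097
```

```bash
python3 -c "
from h import *
plan([.485,-.2,.30],-.075)"
```

```text
t 4.8 shift [-0.0028, -0.3827, -0.0147] turn [0.076, -0.0039, -0.0016] rows 7.659914736429261 0.5076238547770968
```

>>> apply_moves --increments '[[[-0.003,-0.03,-0.001],[0.008,0,0]],[[-0.003,-0.07,-0.002],[0.016,0,0]],[[-0.003,-0.115,-0.003],[0.024,0,0]],[[-0.003,-0.16,-0.004],[0.032,0,0]],[[-0.003,-0.205,-0.005],[0.04,0,0]]]'

```text
t: 5.3
position: [0.4937, -0.0236, 0.2999]
tool_rot: [0.014, 0.709, -0.013, 0.705]
contact_force: [1.1, 0.4, -8.4]
finger_gap: 0.0102
```

```bash
python3 -c "
from h import *
plan([.4934,-.2185,.28],-.08)"
```

```text
t 5.3 shift [0.0195, -0.1948, 0.0074] turn [0.0411, -0.0048, -0.0019] rows 3.918120297952399 0.276398233659758
```

>>> apply_moves --increments '[[[0,-0.04,0.001],[0.01,0,0]],[[0.005,-0.085,0.002],[0.02,0,0]],[[0.01,-0.13,0.004],[0.03,0,0]],[[0.015,-0.17,0.006],[0.041,-0.004,0]],[[0.02,-0.195,0.0075],[0.041,-0.004,0]]]'

```text
t: 5.8
position: [0.4927, -0.2217, 0.2787]
tool_rot: [0.029, 0.707, -0.029, 0.706]
contact_force: [-0.2, -0.4, -7.1]
finger_gap: 0.0101
```

>>> apply_moves --increments '[[[0,0,0],[0,0,0]],[[0,0,0],[0,0,0]],[[0,0,0],[0,0,0]]]'

```text
t: 6.1
position: [0.4925, -0.2208, 0.2783]
tool_rot: [0.03, 0.707, -0.028, 0.706]
contact_force: [-0.5, -0.7, -8.1]
finger_gap: 0.0102
```

```bash
python3 -c "
from h import *
for n in ('side','scene'):
    c=read_camera(n);save(c,n+'7.png');pickle.dump(c,open(n+'7.pkl','wb'))
a=cv2.imread('pics/side7.png')[170:350,260:420];b=cv2.imread('pics/scene7.png')[150:285,200:320]
cv2.imwrite('pics/c7.png',np.hstack([cv2.resize(a,(400,450),interpolation=2),cv2.resize(b,(400,450),interpolation=2)]))
plan([.4934,-.2185,.28],-.08);print(state()['contact_force'],state()['wrist_torque'])"
```

```text
t 6.2 shift [-0.0012, 0.0021, 0.0004] turn [-0.0008, -0.0016, -0.0007] rows 0.049489963026614 0.012571010317239187
[-0.1232  0.8784 -8.0537] [ 0.0334 -0.0266  0.0116]
```

View pics/c7.png

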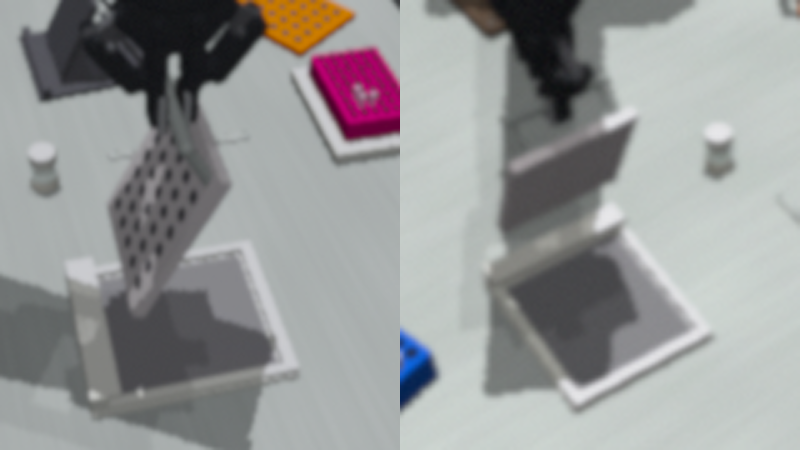

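>>> apply_moves --increments '[[[0.02,0.002,0.0005],[0,0,0]],[[0.045,0.002,0.0005],[0,0,0]],[[0.065,0.002,0.0005],[0,0,0]],[[0.08,0.002,0.0005],[0,0,0]],[[0.089,0.002,0.0005],[0,0,0]]]'

```text
t: 6.7
position: [0.493, -0.2175, 0.1885]
tool_rot: [0.029, 0.708, -0.028, 0.705]
contact_force: [0.3, 0.0, -7.9]
finger_gap: 0.0103
```

```bash
python3 -c "
from h import *
for n in ('side','wrist'):
    c=read_camera(n);save(c,n+'8.png');pickle.dump(c,open(n+'8.pkl','wb'))
a=cv2.imread('pics/side8.png')[210:350,260:400]
cv2.imwrite('pics/c8.png',cv2.resize(a,(560,560),interpolation=2))
plan([.4934,-.2185,.178],-.08);print(state()['contact_force'],state()['wrist_torque'])"
```

```text
t 6.8 shift [0.0106, -0.0007, 0.0006] turn [-0.0001, -0.0038, -0.0019] rows 0.21274456876044673 0.028261084331102575
[-0.3877  0.3073 -7.2799] [ 0.0918  0.0881 -0.0079]
```

View pics/c8.png

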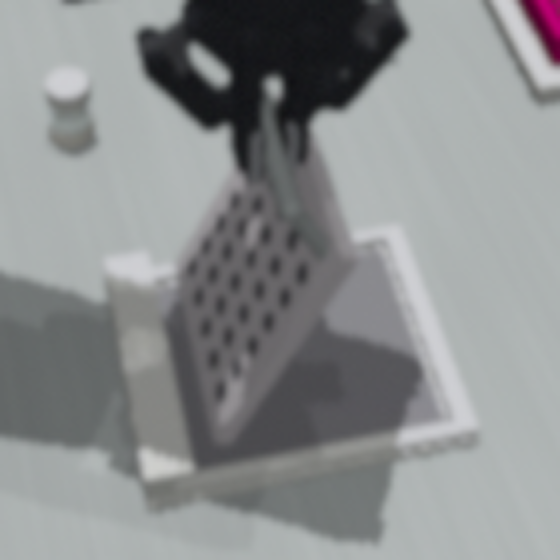

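View pics/wrist8.png

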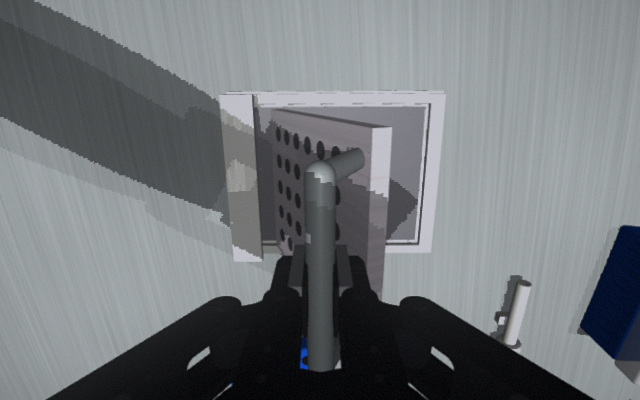

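```bash
cat >> h.py <<'E'
DC=np.array([.5064,-.2188]);DY=-.075
def dock(X):
    v=np.array(X)[:2]-DC;c,s=np.cos(DY),np.sin(DY);return np.array([c*v[0]+s*v[1],-s*v[0]+c*v[1],X[2]])
def world(x,y,z):
    c,s=np.cos(DY),np.sin(DY);return [DC[0]+c*x-s*y,DC[1]+s*x+c*y,z]
E
python3 -c "
from h import *
b=cv2.imread('pics/wrist8.png')[85:235,220:420];cv2.imwrite('pics/c9.png',cv2.resize(b,(800,600),interpolation=2))
print(dock(state()['position']))
"
```

```text
[-0.0136 -0.      0.1886]
```

View pics/c9.png

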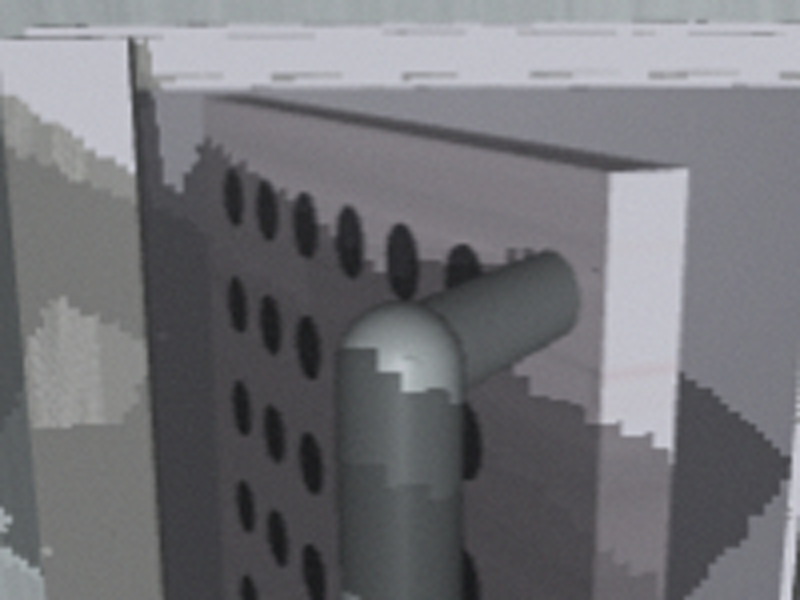

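```bash
python3 -c "
from h import *
w=pickle.load(open('wrist8.pkl','rb'));W=lambda x,y:(w,220+x/4-.4,85+y/4-.4)
print('heel top+ ',dock(plane(*W(205,95),.028)),'toe top+',dock(plane(*W(608,170),.165)), 'toe lower+',dock(plane(*W(687,168),.16)))
print('toe top lower pt',dock(plane(*W(597,480),.16)))
print('cheek outer top',dock(plane(*W(200,28),.012)),dock(plane(*W(780,28),.012)),'lip front',dock(plane(*W(133,38),.028)),dock(plane(*W(165,600),.028)))
print('cap centre',dock(plane(*W(402,365),.1855)))
"
```

```text
heel top+  [-0.0535  0.0615  0.028 ] toe top+ [0.0073 0.0619 0.165 ] toe lower+ [0.0164 0.0615 0.16  ]
toe top lower pt [0.0081 0.0264 0.16  ]
cheek outer top [-0.0562  0.0742  0.012 ] [0.0638 0.0737 0.012 ] lip front [-0.0672  0.0726  0.028 ] [-0.0676 -0.0473  0.028 ]
cap centre [-0.0139  0.0466  0.1855]
```

The wrist view gives heel top corner at dock x -0.0535, plate y offset about +1.5 mm, yaw within 0.02, and lip front at -0.0675 (expected -0.068), all consistent. Next, a script to plan the pivot path.

```bash
cat >> h.py <<'E'
L=np.hypot(.162,.040);PH=np.degrees(np.arctan2(.04,.162))
OFF=[0.0,0.0028]
def bar(th,xh,y=-.001):
    a=np.radians(th+PH); return world(xh+L*np.cos(a)+OFF[0],y,.006+L*np.sin(a)+OFF[1])
def rows(seq,yaw=-.078,y=-.001):
    s=state();T=R.from_quat(s['tool_rot']);print('now',s['t'],dock(s['position']),'F',s['contact_force'].round(1))
    for th,xh in seq:
        p=bar(th,xh,y);print(th,xh,T.inv().apply(np.array(p)-s['position']).round(4).tolist(),(T.inv()*Rt(yaw)).as_rotvec().round(3).tolist())
E
python3 -c "
from h import *
rows([(65,-.045),(62,-.045),(58,-.045),(54,-.045),(50,-.045)])"
```

```text
now 6.8 [-0.0136 -0.      0.1886] F [-0.4  0.3 -7.3]
65 -0.045 [0.0161, -0.001, 0.0009] [-0.002, -0.004, -0.002]
62 -0.045 [0.0179, -0.001, 0.0094] [-0.002, -0.004, -0.002]
58 -0.045 [0.0211, -0.0009, 0.0206] [-0.002, -0.004, -0.002]
54 -0.045 [0.0251, -0.0009, 0.0315] [-0.002, -0.004, -0.002]
50 -0.045 [0.0298, -0.0008, 0.0422] [-0.002, -0.004, -0.002]
```

>>> apply_moves --increments '[[[0.006,-0.001,0.001],[0,0,0]],[[0.012,-0.001,0.001],[0,0,0]],[[0.016,-0.001,0.001],[0,0,0]],[[0.017,-0.001,0.005],[0,0,0]],[[0.018,-0.001,0.009],[0,0,0]]]'

```text
t: 7.3
position: [0.5019, -0.2197, 0.1711]
tool_rot: [0.029, 0.708, -0.028, 0.705]
contact_force: [-1.8, 0.5, -4.4]
finger_gap: 0.0098
```

```bash
python3 -c "
from h import *
c=read_camera('side');save(c,'side10.png')
cv2.imwrite('pics/c10.png',cv2.resize(c['img'][210:350,260:400,::-1],(560,560),interpolation=2))
rows([(62,-.045),(58,-.045),(54,-.045),(50,-.045),(46,-.045),(42,-.045)]);print(state()['wrist_torque'])"
```

```text
now 7.35 [-0.004  -0.0012  0.171 ] F [-0.8  0.3 -3.8]
62 -0.045 [0.0004, 0.0002, -0.0002] [-0.002, -0.004, -0.002]
58 -0.045 [0.0036, 0.0003, 0.011] [-0.002, -0.004, -0.002]
54 -0.045 [0.0075, 0.0003, 0.0219] [-0.002, -0.004, -0.002]
50 -0.045 [0.0122, 0.0004, 0.0326] [-0.002, -0.004, -0.002]
46 -0.045 [0.0177, 0.0004, 0.0429] [-0.002, -0.004, -0.002]
42 -0.045 [0.0239, 0.0005, 0.0528] [-0.002, -0.004, -0.002]
[ 0.0567  0.3302 -0.1082]
```

View pics/c10.png

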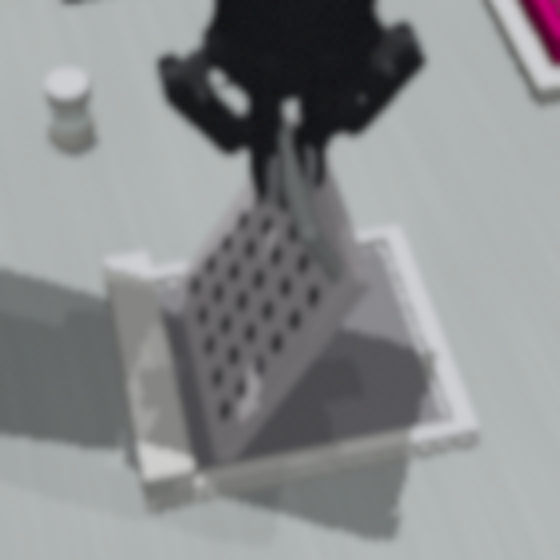

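The heel is on the floor: the load fell to about 4 N at the predicted height. Pivoting on.

>>> apply_moves --increments '[[[0.002,0,0.006],[0,0,0]],[[0.0036,0,0.011],[0,0,0]],[[0.0055,0,0.0165],[0,0,0]],[[0.0075,0,0.022],[0,0,0]],[[0.0122,0,0.0326],[0,0,0]]]'

```text
t: 7.85
position: [0.5361, -0.2228, 0.1597]
tool_rot: [0.029, 0.707, -0.028, 0.706]
contact_force: [1.6, 0.4, -1.0]
finger_gap: 0.0102
```

```bash
python3 -c "
from h import *
c=read_camera('wrist');save(c,'w11.png');pickle.dump(c,open('w11.pkl','wb'))
rows([(46,-.045),(42,-.045),(38,-.045),(34,-.045),(30,-.045)]);print(state()['wrist_torque'])"
```

```text
now 7.9 [ 0.0314 -0.0017  0.1591] F [ 1.9 -0.1  0.2]
46 -0.045 [0.006, 0.0008, 0.0074] [-0.002, 0.001, -0.001]
42 -0.045 [0.0122, 0.0008, 0.0172] [-0.002, 0.001, -0.001]
38 -0.045 [0.019, 0.0009, 0.0266] [-0.002, 0.001, -0.001]
34 -0.045 [0.0265, 0.0009, 0.0355] [-0.002, 0.001, -0.001]
30 -0.045 [0.0347, 0.0009, 0.0439] [-0.002, 0.001, -0.001]
[ 0.1569 -0.1521  0.0085]
```

View pics/w11.png

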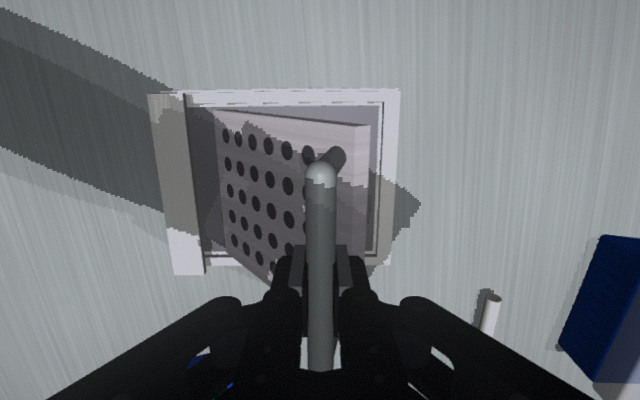

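```bash
python3 -c "
from h import *
w=pickle.load(open('w11.pkl','rb'))
print(dock(plane(w,217,109,.0125+.0)),dock(plane(w,217,109,.02)),'lip',dock(plane(w,184,94,.028)),'toe top',dock(plane(w,355,126,.006+.115+.0064)),'bar cap',dock(plane(w,321,175,.157)))
a=np.radians(50);print('expect heel top',-.045-.01*np.sin(a),.006+.01*np.cos(a),'toe top',-.045+.15*np.cos(a)-.01*np.sin(a))"
```

```text
[-0.0487  0.0601  0.0125] [-0.0465  0.0606  0.02  ] lip [-0.067   0.0719  0.028 ] toe top [0.0452 0.0593 0.1274] bar cap [0.0302 0.0447 0.157 ]
expect heel top -0.05266044443118978 0.012427876096865395 toe top 0.04375769702179112
```

The heel is within 4 mm of plan and the plate is centred. Continuing down.

>>> apply_moves --increments '[[[0.006,0.001,0.0075],[0,0,0]],[[0.0122,0.001,0.017],[0,0,0]],[[0.019,0.001,0.0265],[0,0,0]],[[0.0265,0.001,0.0355],[0,0,0]],[[0.0347,0.001,0.044],[0,0,0]]]'

```text
t: 8.4
position: [0.583, -0.2259, 0.124]
tool_rot: [0.028, 0.706, -0.029, 0.708]
contact_force: [2.7, -1.4, 1.2]
finger_gap: 0.0097
```

```bash
python3 -c "
from h import *
c=read_camera('wrist');save(c,'w12.png');pickle.dump(c,open('w12.pkl','wb'))
c=read_camera('side');save(c,'side12.png')
cv2.imwrite('pics/c12.png',cv2.resize(c['img'][210:350,260:400,::-1],(560,560),interpolation=2))
rows([(30,-.045),(27,-.045),(26,-.055),(26,-.064),(25,-.073)]);print(state()['wrist_torque'])"
```

```text
now 8.5 [ 0.0772 -0.0011  0.1234] F [ 3.1 -0.5  1.8]
30 -0.045 [-0.001, 0.0001, -0.0019] [-0.002, 0.003, -0.0]
27 -0.045 [0.0055, 0.0002, 0.004] [-0.002, 0.003, -0.0]
26 -0.055 [0.0076, 0.0001, -0.0041] [-0.002, 0.003, -0.0]
26 -0.064 [0.0076, 0.0001, -0.0131] [-0.002, 0.003, -0.0]
25 -0.073 [0.0098, 0.0, -0.0203] [-0.002, 0.003, -0.0]
[-0.1251 -0.2265  0.0144]
```

View pics/w12.png

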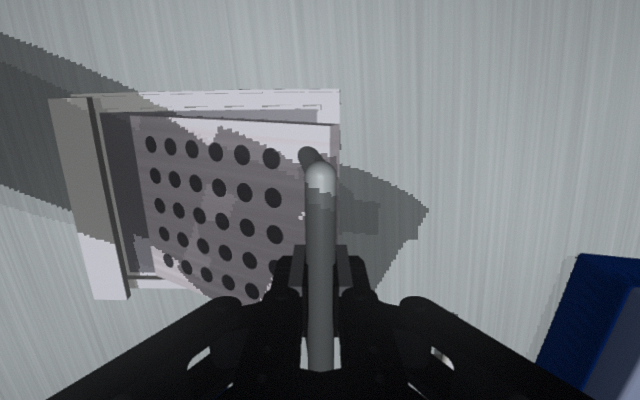

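View pics/c12.png

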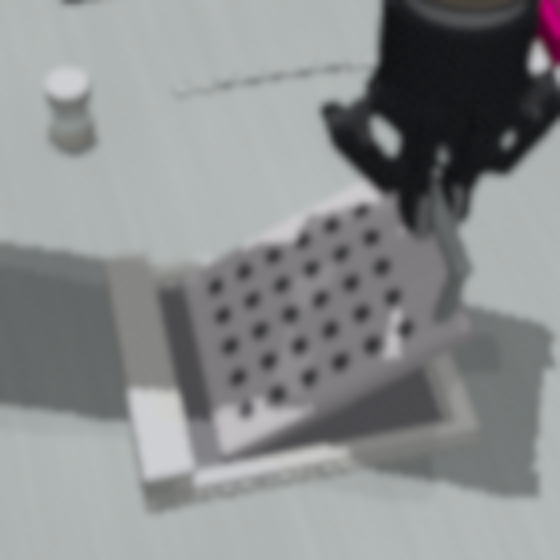

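```bash
python3 -c "
from h import *
w=pickle.load(open('w12.pkl','rb'))
print(dock(plane(w,131,116,.0147)),dock(plane(w,155,270,.0147)),'lip',dock(plane(w,92,98,.028)),dock(plane(w,130,299,.028)),'toe top',dock(plane(w,331,124,.09)))"
```

```text
[-0.0484  0.0593  0.0147] [-0.0497 -0.0559  0.0147] lip [-0.0646  0.072   0.028 ] [-0.0659 -0.0731  0.028 ] toe top [0.0818 0.0604 0.09  ]
```

The plate is parallel to the lip, with the heel about -0.045, 16 mm in front of it. Lowering to 25° and sliding the heel in.

>>> apply_moves --increments '[[[0.003,0,0.001],[0,0,0]],[[0.0055,0,0.004],[0,0,0]],[[0.0076,0,-0.001],[0,0,0]],[[0.0076,0,-0.0065],[0,0,0]],[[0.0076,0,-0.012],[0,0,0]]]'

```text
t: 9.0
position: [0.5722, -0.2248, 0.1159]
tool_rot: [0.028, 0.704, -0.029, 0.709]
contact_force: [5.3, -0.9, 1.5]
finger_gap: 0.0101
```

```bash
python3 -c "
from h import *
c=read_camera('wrist');save(c,'w13.png');pickle.dump(c,open('w13.pkl','wb'))
c=read_camera('side');save(c,'side13.png')
cv2.imwrite('pics/c13.png',cv2.resize(c['img'][210:350,260:400,::-1],(560,560),interpolation=2))
rows([(26,-.064),(25,-.068),(24,-.073),(22,-.074),(20,-.075)]);print(state()['wrist_torque'])"
```

```text
now 9.1 [ 0.065  -0.0009  0.1156] F [ 3.8 -0.6  1.5]
26 -0.064 [-0.0002, -0.0001, -0.001] [-0.003, 0.004, -0.001]
25 -0.068 [0.002, -0.0002, -0.0031] [-0.003, 0.004, -0.001]
24 -0.073 [0.0043, -0.0002, -0.0063] [-0.003, 0.004, -0.001]
22 -0.074 [0.009, -0.0002, -0.0038] [-0.003, 0.004, -0.001]
20 -0.075 [0.0138, -0.0002, -0.0015] [-0.003, 0.004, -0.001]
[-0.0974 -0.2808  0.037 ]
```

View pics/c13.png

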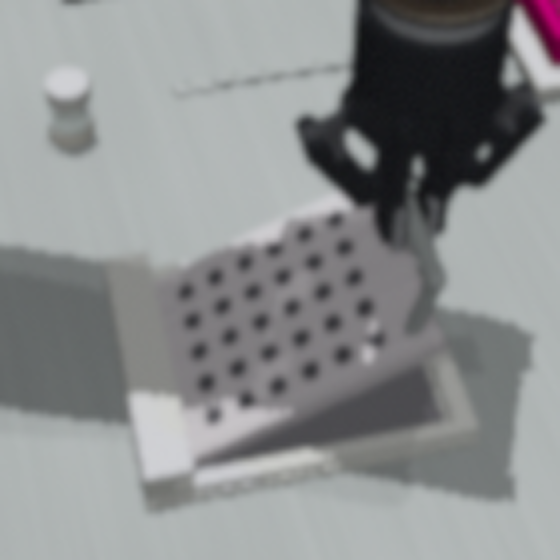

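View pics/w13.png

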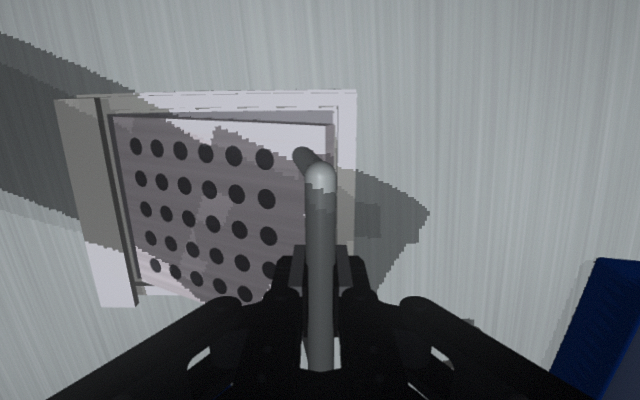

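The heel edge now sits right at the lip (line at x≈110–140 px, just outside it). Sliding under it now at about 24°.

>>> apply_moves --increments '[[[0.001,0,-0.002],[0,0,0]],[[0.002,0,-0.004],[0,0,0]],[[0.0035,0,-0.0065],[0,0,0]],[[0.0045,0,-0.0075],[0,0,0]],[[0.0045,0,-0.0075],[0,0,0]]]'

```text
t: 9.6
position: [0.5654, -0.2244, 0.1123]
tool_rot: [0.028, 0.704, -0.029, 0.709]
contact_force: [5.8, -0.2, 3.8]
finger_gap: 0.0099
```

```bash
python3 -c "
from h import *
c=read_camera('wrist');save(c,'w14.png');pickle.dump(c,open('w14.pkl','wb'))
c=read_camera('side');save(c,'side14.png')
cv2.imwrite('pics/c14.png',cv2.resize(c['img'][210:350,260:400,::-1],(560,560),interpolation=2))
rows([(24,-.073),(23,-.074),(22,-.075),(20,-.075),(18,-.075)]);print(state()['wrist_torque'])"
```

```text
now 9.7 [ 0.0592 -0.0012  0.1122] F [ 5.2 -0.1  3.5]
24 -0.073 [0.001, 0.0002, -0.0005] [-0.003, 0.008, 0.001]
23 -0.074 [0.0033, 0.0002, 0.0002] [-0.003, 0.008, 0.001]
22 -0.075 [0.0057, 0.0002, 0.0009] [-0.003, 0.008, 0.001]
20 -0.075 [0.0105, 0.0002, 0.0042] [-0.003, 0.008, 0.001]
18 -0.075 [0.0154, 0.0002, 0.0074] [-0.003, 0.008, 0.001]
[-0.0651 -0.5672  0.0188]
```

View pics/c14.png

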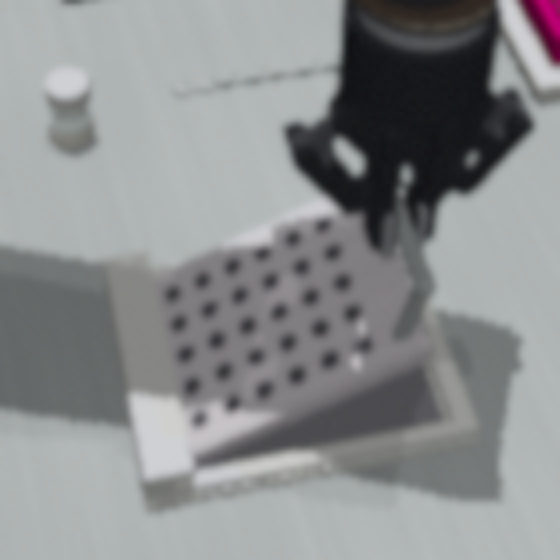

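View pics/w14.png

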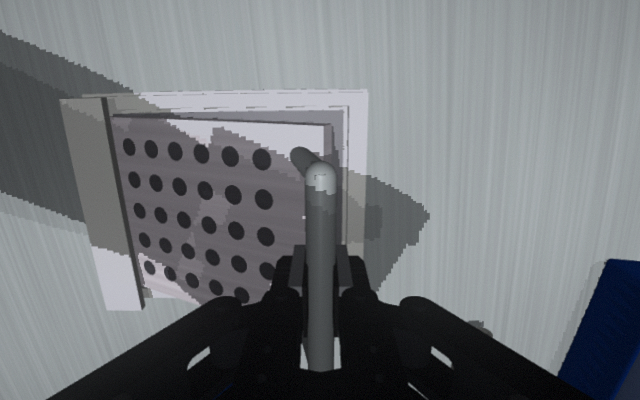

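```bash
python3 -c "
from h import *
w=pickle.load(open('w14.pkl','rb'))
a=np.radians(24.2);z=.006+.15*np.sin(a)+.01*np.cos(a)
q=dock(plane(w,324,126,z));l=dock(plane(w,104,97,.028));l2=dock(plane(w,143,310,.028));print(q,l,l2, 'heel',q[0]-.15*np.cos(a)+.01*np.sin(a))"
```

```text
[0.0613 0.0594 0.0766] [-0.0662  0.0727  0.028 ] [-0.0672 -0.0735  0.028 ] heel -0.07139177992140795
```

>>> apply_moves --increments '[[[0.002,0,-0.0015],[0,0,0]],[[0.0045,0,-0.001],[0,0,0]],[[0.007,0,0.0005],[0,0,0]],[[0.0095,0,0.002],[0,0,0]],[[0.0125,0,0.004],[0,0,0]]]'

```text
t: 10.2
position: [0.5711, -0.2252, 0.1008]
tool_rot: [0.028, 0.702, -0.03, 0.711]
contact_force: [6.3, 0.1, 3.2]
finger_gap: 0.0098
```

```bash
python3 -c "
from h import *
c=read_camera('wrist');save(c,'w15.png');pickle.dump(c,open('w15.pkl','wb'))
w=c
for e in (18,19,20):
  a=np.radians(e);z=.006+.15*np.sin(a)+.01*np.cos(a)
  q=dock(plane(w,324,126,z));print(q,'heel',q[0]-.15*np.cos(a)+.01*np.sin(a))
rows([(18,-.076),(16,-.076),(14,-.076),(12,-.076),(10,-.076)]);print(state()['wrist_torque'])"
```

```text
[0.0673 0.0587 0.0619] heel -0.07224748888705855
[0.0673 0.059  0.0643] heel -0.0713056634138083
[0.0672 0.0593 0.0667] heel -0.07032122976195176
now 10.25 [ 0.065  -0.0014  0.1003] F [ 6.8 -0.2  2.7]
18 -0.076 [0.0034, 0.0004, 0.0006] [-0.003, 0.012, 0.001]
16 -0.076 [0.0084, 0.0005, 0.0036] [-0.003, 0.012, 0.001]
14 -0.076 [0.0136, 0.0005, 0.0063] [-0.003, 0.012, 0.001]
12 -0.076 [0.0188, 0.0005, 0.0089] [-0.003, 0.012, 0.001]
10 -0.076 [0.0241, 0.0005, 0.0113] [-0.003, 0.012, 0.001]
[ 0.009  -0.53    0.0171]
```

View pics/w15.png

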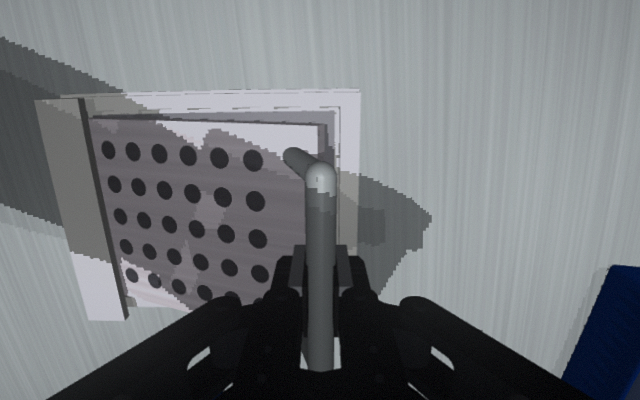

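>>> apply_moves --increments '[[[0.0034,0,0.001],[0,0,0]],[[0.006,0,0.003],[0,0.006,0]],[[0.0084,0,0.0045],[0,0.012,0]],[[0.011,0,0.006],[0,0.012,0]],[[0.0136,0,0.0073],[0,0.012,0]]]'

```text
t: 10.75
position: [0.5787, -0.2256, 0.0863]
tool_rot: [0.028, 0.707, -0.029, 0.706]
contact_force: [4.5, -0.8, 1.7]
finger_gap: 0.0099
```

```bash
python3 -c "
from h import *
c=read_camera('wrist');save(c,'w16.png');pickle.dump(c,open('w16.pkl','wb'))
c=read_camera('side');save(c,'side16.png')
cv2.imwrite('pics/c16.png',np.hstack([cv2.resize(c['img'][210:350,260:400,::-1],(400,400),interpolation=2),cv2.resize(cv2.imread('pics/w16.png')[75:335,20:420][:260,:260+0],(400,400),interpolation=2)]))
rows([(14,-.075),(12,-.075),(10,-.075),(8,-.075),(6,-.075),(4,-.075)]);print(state()['wrist_torque'])"
```

```text
now 10.85 [ 0.0725 -0.0014  0.0862] F [ 4.6 -0.3  0.3]
14 -0.075 [-0.0007, 0.0004, -0.0] [-0.003, -0.001, 0.001]
12 -0.075 [0.0045, 0.0004, 0.0026] [-0.003, -0.001, 0.001]
10 -0.075 [0.0098, 0.0004, 0.0051] [-0.003, -0.001, 0.001]
8 -0.075 [0.0152, 0.0004, 0.0074] [-0.003, -0.001, 0.001]
6 -0.075 [0.0206, 0.0005, 0.0094] [-0.003, -0.001, 0.001]
4 -0.075 [0.0261, 0.0005, 0.0113] [-0.003, -0.001, 0.001]
[-0.0431 -0.3603 -0.0189]
```

View pics/c16.png

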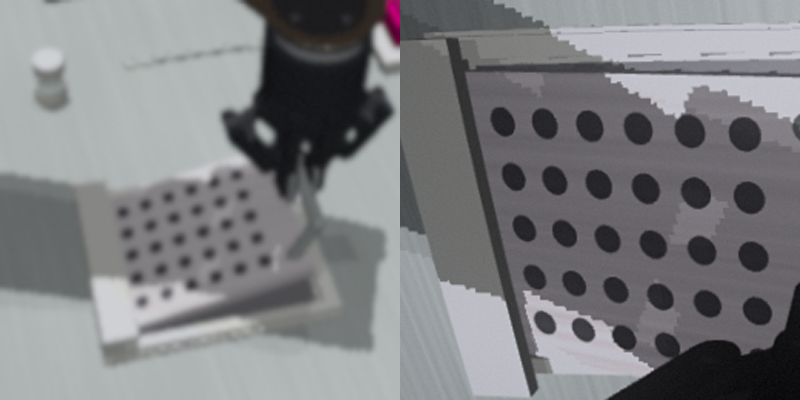

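View pics/w16.png

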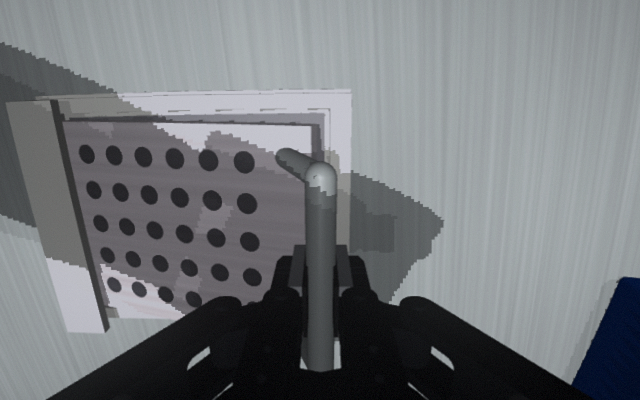

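The plate is at about 14° with its heel under the lip and centred. I'll check the toe corner (312,126) against the toe curb.

```bash
python3 -c "
from h import *
w=pickle.load(open('w16.pkl','rb'))
a=np.radians(14);z=.006+.15*np.sin(a)+.01*np.cos(a)
q=dock(plane(w,312,126,z));print(q,'heel',q[0]-.15*np.cos(a)+.01*np.sin(a))
print('toe outer',dock(plane(w,351,91,.012)),'lip',dock(plane(w,53,101,.028)),dock(plane(w,108,331,.028)))"
```

```text
[0.069  0.0594 0.052 ] heel -0.07409036614064522
toe outer [0.0895 0.0736 0.012 ] lip [-0.0667  0.072   0.028 ] [-0.0659 -0.0722  0.028 ]
```

Heel is at about -0.0745. Lowering slowly.

>>> apply_moves --increments '[[[0.002,0,0.0013],[0,0,0]],[[0.0045,0,0.0026],[0,0,0]],[[0.0072,0,0.0039],[0,0,0]],[[0.0098,0,0.0051],[0,0,0]],[[0.0125,0,0.0063],[0,0,0]]]'

```text
t: 11.35
position: [0.5845, -0.226, 0.073]
tool_rot: [0.029, 0.707, -0.029, 0.706]
contact_force: [2.5, -0.3, 0.3]
finger_gap: 0.0097
```

```bash
python3 -c "
from h import *
rows([(9,-.075),(8,-.075),(6,-.075),(4,-.075),(2,-.075),(0,-.075)]);print(state()['wrist_torque'])"
```

```text
now 11.35 [ 0.0784 -0.0013  0.073 ] F [ 2.5 -0.3  0.3]
9 -0.075 [-0.0006, 0.0003, 0.0003] [-0.003, -0.002, 0.001]
8 -0.075 [0.0021, 0.0003, 0.0014] [-0.003, -0.002, 0.001]
6 -0.075 [0.0075, 0.0004, 0.0035] [-0.003, -0.002, 0.001]
4 -0.075 [0.013, 0.0004, 0.0054] [-0.003, -0.002, 0.001]
2 -0.075 [0.0186, 0.0004, 0.0071] [-0.003, -0.002, 0.001]
0 -0.075 [0.0242, 0.0004, 0.0086] [-0.003, -0.002, 0.001]
[-0.0079 -0.0076  0.0134]
```

>>> apply_moves --increments '[[[0.002,0,0.0013],[0,0,0]],[[0.0048,0,0.0025],[0,0,0]],[[0.0075,0,0.0035],[0,0,0]],[[0.01,0,0.0045],[0,0,0]],[[0.013,0,0.0054],[0,0,0]]]'

```text
t: 11.85
position: [0.5895, -0.2263, 0.0594]
tool_rot: [0.029, 0.708, -0.029, 0.705]
contact_force: [2.0, -1.1, -0.4]
finger_gap: 0.0097
```

```bash
python3 -c "
from h import *
c=read_camera('wrist');save(c,'w17.png');pickle.dump(c,open('w17.pkl','wb'))
rows([(4,-.075),(3,-.075),(2,-.075),(1,-.075),(0,-.075),(-.5,-.075)]);print(state()['wrist_torque'])"
```

```text
now 11.9 [ 0.0835 -0.0012  0.059 ] F [ 2.2 -1.1 -1.7]
4 -0.075 [-0.001, 0.0002, 0.0003] [-0.003, -0.003, 0.0]
3 -0.075 [0.0018, 0.0002, 0.0012] [-0.003, -0.003, 0.0]
2 -0.075 [0.0046, 0.0002, 0.002] [-0.003, -0.003, 0.0]
1 -0.075 [0.0074, 0.0003, 0.0028] [-0.003, -0.003, 0.0]
0 -0.075 [0.0102, 0.0003, 0.0036] [-0.003, -0.003, 0.0]
-0.5 -0.075 [0.0116, 0.0003, 0.0039] [-0.003, -0.003, 0.0]
[-0.0699 -0.0843  0.0703]
```

View pics/w17.png

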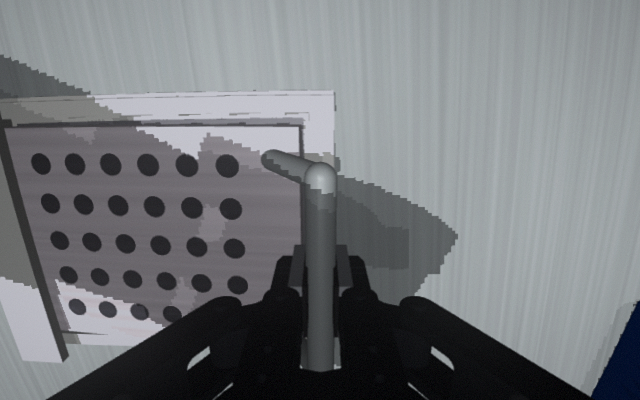

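At about 4°, the toe edge (x≈300 px) sits just inside the curb (x≈308 px). Final lowering.

>>> apply_moves --increments '[[[0.002,0,0.0012],[0,0,0]],[[0.004,0,0.0018],[0,0,0]],[[0.006,0,0.0024],[0,0,0]],[[0.008,0,0.003],[0,0,0]],[[0.01,0,0.0036],[0,0,0]]]'

```text
t: 12.4
position: [0.5928, -0.2264, 0.0484]
tool_rot: [0.029, 0.708, -0.029, 0.705]
contact_force: [0.8, -0.8, -2.2]
finger_gap: 0.0101
```

```bash
python3 -c "
from h import *
c=read_camera('wrist');save(c,'w18.png');pickle.dump(c,open('w18.pkl','wb'))
c=read_camera('side');save(c,'side18.png')
cv2.imwrite('pics/c18.png',np.hstack([cv2.resize(c['img'][210:350,260:400,::-1],(400,400),interpolation=2),cv2.resize(cv2.imread('pics/w18.png')[75:335,80:340],(400,400),interpolation=2)]))
rows([(0,-.075),(-.5,-.075)]);print(state()['wrist_torque'])"
```

```text
now 12.5 [ 0.0868 -0.0011  0.0482] F [ 0.3 -0.6 -1.6]
0 -0.075 [-0.0006, 0.0001, 0.0002] [-0.003, -0.004, -0.0]
-0.5 -0.075 [0.0008, 0.0001, 0.0006] [-0.003, -0.004, -0.0]
[-0.063   0.0927  0.0557]
```

View pics/c18.png

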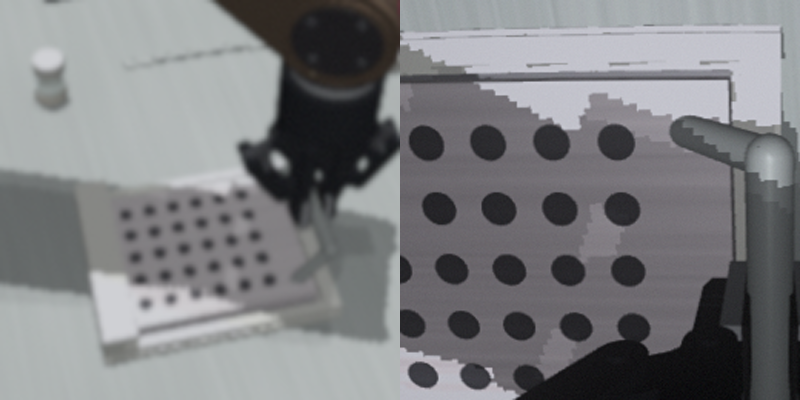

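The plate is nearly flat and the gripper still carries 1.6 N. I'll press down a millimetre or two until the floor clearly bears it.

>>> apply_moves --increments '[[[0.0008,0,0.0003],[0,0,0]],[[0.0015,0,0.0004],[0,0,0]],[[0.002,0,0.0004],[0,0,0]],[[0.002,0,0.0004],[0,0,0]]]'

```text
t: 12.9
position: [0.593, -0.2264, 0.0477]
tool_rot: [0.029, 0.708, -0.028, 0.705]
contact_force: [-4.1, 0.7, 5.8]
finger_gap: 0.01
```

```bash
python3 -c "
from h import *
rows([(0,-.075),(-.5,-.075)]);print(state()['wrist_torque'])"
```

```text
now 12.9 [ 0.0869 -0.0011  0.0477] F [-4.1  0.7  5.8]
0 -0.075 [-0.0011, 0.0001, 0.0001] [-0.003, -0.005, -0.0]
-0.5 -0.075 [0.0003, 0.0001, 0.0004] [-0.003, -0.005, -0.0]
[0.1196 0.8688 0.0528]
```

The plate now bears on the floor. I relax slightly and open.

>>> apply_moves --increments '[[[-0.0006,0,0],[0,0,0]],[[-0.0006,0,0],[0,0,0]]]'

```text
t: 13.1
position: [0.5929, -0.2263, 0.0481]
tool_rot: [0.029, 0.708, -0.028, 0.705]
contact_force: [0.7, -0.4, -2.5]
finger_gap: 0.0098
```

>>> apply_moves --increments '[[[0,0,0],[0,0,0]],[[0,0,0],[0,0,0]],[[0,0,0],[0,0,0]],[[0,0,0],[0,0,0]]]' --claw 0.1

```text
t: 13.5
position: [0.5932, -0.2264, 0.0483]
tool_rot: [0.029, 0.708, -0.029, 0.705]
contact_force: [-0.3, -0.6, 0.6]
finger_gap: 0.0471
```

```bash
python3 -c "
from h import *
c=read_camera('wrist');save(c,'w19.png');pickle.dump(c,open('w19.pkl','wb'))
print(state()['contact_force'],state()['finger_gap'])"
```

```text
[ 0.2931 -0.681  -0.1738] 0.0471912473175051
```

View pics/w19.png

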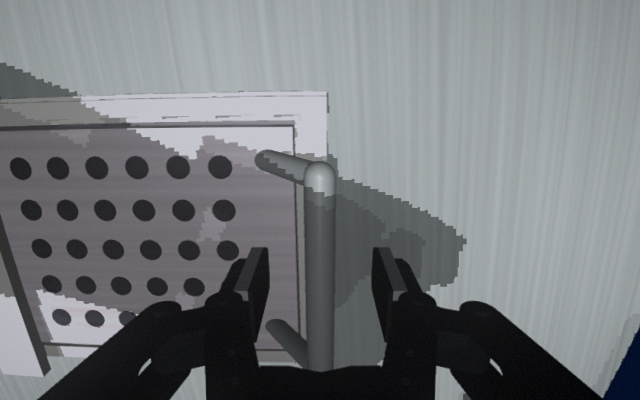

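The fingers are open and clear of the bar (320,170–365). Retracting straight up.

>>> apply_moves --increments '[[[-0.015,0,0],[0,0,0]],[[-0.04,0,0],[0,0,0]],[[-0.08,0,0],[0,0,0]],[[-0.12,0,0],[0,0,0]],[[-0.16,0,0],[0,0,0]]]'

```text
t: 14.05
position: [0.5939, -0.2264, 0.2112]
tool_rot: [0.029, 0.708, -0.029, 0.705]
contact_force: [0.2, -0.0, 0.3]
finger_gap: 0.0472
```

>>> apply_moves --increments '[[[-0.02,0.03,-0.03],[0,0,0]],[[-0.04,0.06,-0.06],[0,0,0]],[[-0.04,0.07,-0.08],[0,0,0]],[[-0.04,0.07,-0.08],[0,0,0]],[[-0.04,0.07,-0.08],[0,0,0]]]'

```text
t: 14.55
position: [0.5202, -0.1503, 0.2526]
tool_rot: [0.028, 0.707, -0.029, 0.706]
contact_force: [0.3, -0.7, -0.0]
finger_gap: 0.047
```

```bash
python3 -c "
from h import *
c=read_camera('wrist');save(c,'w20.png');pickle.dump(c,open('w20.pkl','wb'))
c=read_camera('scene');save(c,'scene20.png');c=read_camera('side');save(c,'side20.png');pickle.dump(c,open('side20.pkl','wb'))
print(state()['position'],state()['contact_force'])"
```

```text
[ 0.5205 -0.1509  0.2513] [0.0061 0.4983 0.014 ]
```

View pics/w20.png

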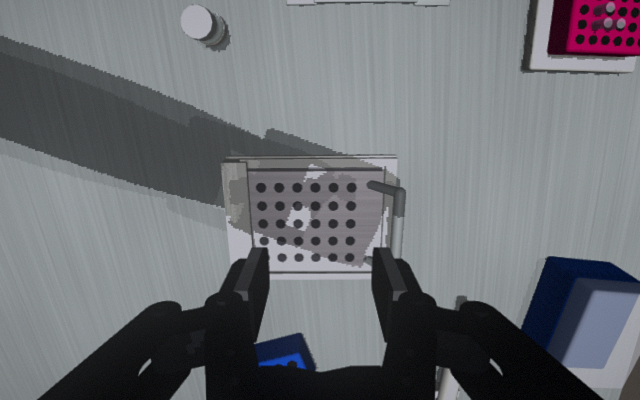

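View pics/scene20.png

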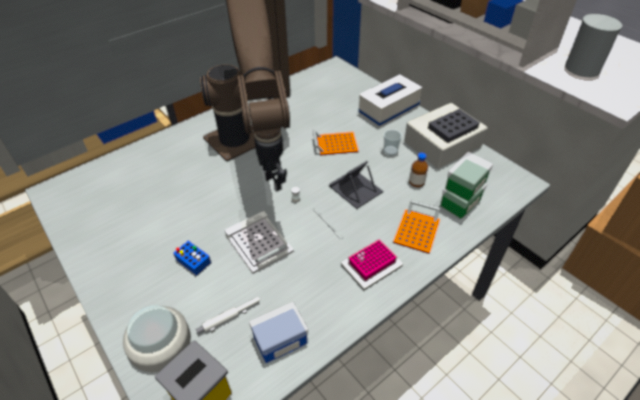

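View pics/side20.png

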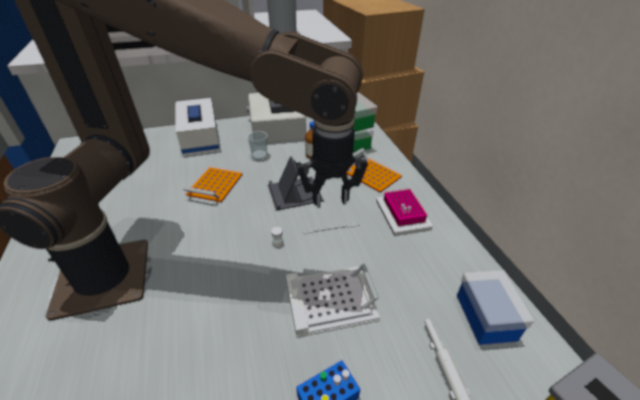

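The plate lies in the dock and the bystanders are unmoved in both views. Next I measure the toe corners to check it isn't riding on the curb.

```bash
python3 -c "
from h import *
b=cv2.imread('pics/w20.png')[145:295,210:410];cv2.imwrite('pics/c20.png',cv2.resize(b,(800,600),interpolation=2))
b=cv2.imread('pics/w19.png')[85:235,200:400];cv2.imwrite('pics/c19.png',cv2.resize(b,(800,600),interpolation=2))"
```

```text
(no output)
```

View pics/c20.png

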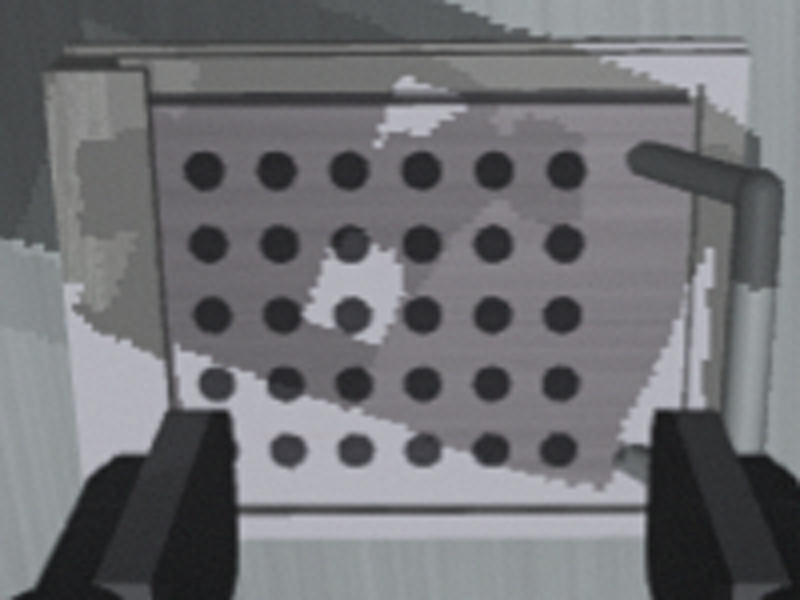

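View pics/c19.png

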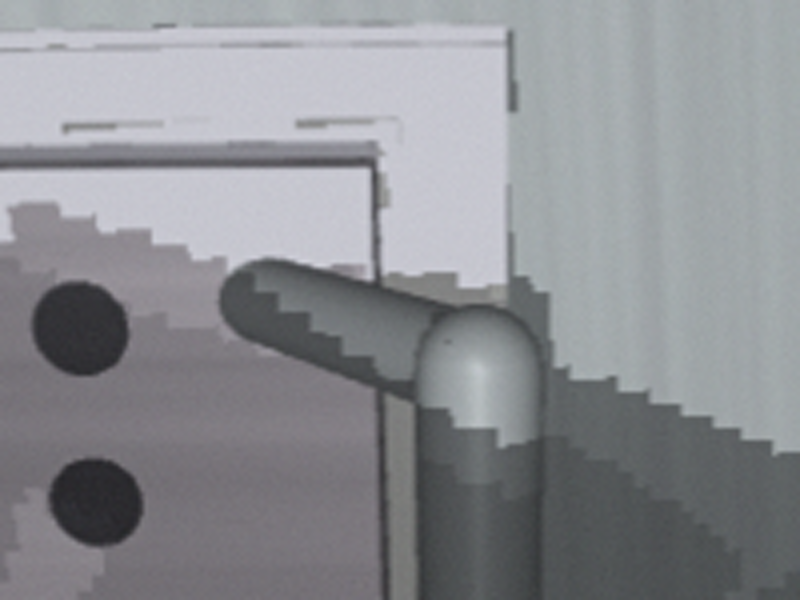

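```bash
python3 -c "
from h import *
a=pickle.load(open('w19.pkl','rb'));b=pickle.load(open('w20.pkl','rb'))
A=lambda x,y:(a,200+x/4-.4,85+y/4-.4);B=lambda x,y:(b,210+x/4-.4,145+y/4-.4)
def f(n,p,q):
    X,e=tri([A(*p),B(*q)]);print(n,dock(X),[round(k*1e3,2) for k in e])
f('toe corner',(373,165),(688,103));f('well6',(80,328),(566,171));f('well6 row2',(97,502),(565,243))
# well1 row1 in w19 full px
u=(a,21,168);X,e=tri([u,B(204,171)]);print('well1',dock(X),e)
print('toe corner z.016',dock(plane(*B(688,103),.016)),'toe edge low',dock(plane(*B(686,400),.016)),'lip',dock(plane(*B(147,70),.028)),'toe outer',dock(plane(*B(748,52),.012)))
for p in [(204,171),(566,171),(558,450),(290,450)]: print('wells',dock(plane(*B(*p),.016)))
"
```

```text
toe corner [0.0744 0.0591 0.0102] [0.35, 0.35]
well6 [0.0411 0.042  0.0166] [0.21, 0.21]
well6 row2 [0.0412 0.0212 0.0167] [0.05, 0.05]
well1 [-0.0565  0.0424  0.0161] [0.00016568444500499472, 0.00016568444500502055]
toe corner z.016 [0.0732 0.0602 0.016 ] toe edge low [ 0.0769 -0.0268  0.016 ] lip [-0.0674  0.0727  0.028 ] toe outer [0.0893 0.0731 0.012 ]
wells [-0.0565  0.0422  0.016 ]
wells [0.0412 0.0416 0.016 ]
wells [ 0.0407 -0.0424  0.016 ]
wells [-0.0367 -0.0419  0.016 ]
```

The wells triangulate to 16.1 mm (heel side) and 16.6 mm (toe side), against 16 mm expected, so the plate is flat. Its y is about 0 and its heel is at about -0.075. Handing in.

```bash
python3 -c "
from h import *
print(state()['t'],state()['dq'].round(3));print(close_job())"
```

```text
14.7 [-0.     0.009  0.003 -0.002  0.001 -0.003]
the job is handed in; nothing more can be done
None
```

The aluminium plate is in the white dock, flat and released, and the job is handed in at 14.7 s. I lifted it by its bail bar and set the heel on the dock floor in front of the lip. With the plate tilted about 24° I slid the heel under the lip, then pivoted it down slowly and let go.

- **Flatness:** the wells on the plate's top measure 16.1 mm (heel side) and 16.6 mm (toe side) above the bench, against 16 mm expected. That puts the tilt within about 0.005 rad.
- **Position:** the heel is about 7 mm under the lip (dock x about -0.075 m, worked out from the toe edge), centred sideways to about 1 mm.
- **Clearances:** the gripper is clear of everything. The bystanders look unmoved in both overview pictures; I compared these by eye, not by measurement.
- **Disagreements:**
  - **Toe corner:** it triangulated to 10 mm high instead of 16 mm. I put this down to a poor corner pick, because the wells agreed with each other.
  - **Toe edge:** two points on it differed by 3.7 mm in x.
  - **Lip:** in the tilted views it read 1–3 mm off its nominal place.

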